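# Seal a filter cell in the bench screw press

## Robot

A 6-joint arm with a two-finger parallel gripper is mounted at the origin on a cart in front of the work surface, level with it; the furniture and walls round the work are solid. World frame = base frame: x ahead of the robot, y to its left, z up, the work surface at z = 0. Lengths are in m, angles in rad, forces in N, time in s.
With the tool pointing down it reaches from about 0.275 to 0.725 m from the base axis. Payload 5.6 kg.
Tool frame: the origin (TCP) lies midway between the tips of the shut fingers; the grasp point (between the pads) lies 19 mm behind it; z points along the fingers, y is the line along which they close (so a half turn about z gives the same grasp; the last joint's range is limited). The gripper opens to 85 mm and grips with 20 to 120 N. Pads are 22 mm wide; open, the fingers measure 114 mm over their backs; the gripper's body (76 mm by 85 mm) begins 54 mm behind the grasp point. The pads swing forward as they close: fully open they stand 13 mm farther back than shut.
Start: joints at [-1.008, 0.255, 0.108, 0, -1.424, -0.285], TCP at [0.151, -0.529, 0.231] pointing down, gripper open.
Joint ranges: [-2.95, 2.95], [-1.21, 1.97], [-1.09, 1.5], [-2.87, 1.71], [-2.94, -0.07], [-3.05, 3.05]. Speed limits (rad/s): [2.57, 2.57, 3.14, 3.14, 3.14, 3.14].

## Interface

Orientations are given as a unit quaternion [w, x, y, z].
In Python, from station import env gives the robot as it stands.
- The arm moves only by the shell command python3 -m handwheel 'ROWS'. ROWS is JSON, a list of rows, each an object with "dp": the shift along the tool's x, y, z as a fraction of full scale, a list of three; "spin": the turn about the tool's z as a fraction of full scale; "jaw": the closure, from 0 (fully open) to 1 (shut). A call has 1 to 5 rows; each row shifts and turns the commanded pose from where the row before left it, along the tool's axes as they then stand; what a row does not reach is not made up. Full scale, the value 1, is 50 mm for a shift and 90 degrees for a turn. A row lasts 1/12 s, in which the tool goes at most 41.7 mm and 7.16 degrees, less where a joint would pass 70% of its speed; a pose out of reach is approached as far as the arm can. A call with a number of a shift or a turn outside -1 to 1 is refused whole. A call with a gripper value outside its range is refused whole. The fingers move at their own pace and stop on an object; the grip force is fixed at half the most. Time passes only in rows, so rows that do not move let the fingers close. It gives the time, the measured TCP pose, the force, the opening and the grip force at its end, in the units of the state.
- env.sense(): the state, without advancing time (a new reading comes with each control period).
- env.read_camera(name): name is "side" or "top"; returns the picture (420x560x3 uint8, blue, green, red); there is no depth.
- env.camera_params(name): a dict with "fx", "fy", "cx", "cy" (pixels), "k1" (the pictures are not rectified: a ray, as slopes to the right and down, at radius r is drawn at 1 + k1 r^2 times it, then the intrinsics apply), "rvec" (rotation vector, rad) and "tvec" (3), from world to camera coordinates, as OpenCV has them. Camera axes: x right, y down, z forward; pixel columns grow to the right and rows downward; lengths in m; the calibration is good to about 2 mm. A picture is of the moment at which its call begins. camera_params takes no time and is no camera call.
- env.job_done(): hands the job in; it is judged then, once.
Trained networks look in the newest picture that a camera, given by its name, has taken for a name from the list of things; names that differ only in an ending like _2 or _b are one class to them, and where a whole thing is asked for, a point or a joint stands for the part that bears it (a point fixed in the world has none). Each returns a list of dicts, best first, with "conf" (0 to 1); they miss things now and then, are a little off and sometimes report something else, mostly with a low value. They report only what shows in the picture. A call takes as long as a camera call.
- env.recognise(camera, query): "bbox" ([left, top, right, bottom] in pixels, round what is visible of it).
- env.regions_of(camera, query): "pixels" (420x560 bool, what is visible of it) and "bbox" ([left, top, right, bottom] in pixels, round what is visible of it).
- env.spot_point(camera, query): "centre" ([column, row] in pixels: a listed point, or the origin of a listed thing).
The state is a dict: "time_s": time; "joints": joint angles; "joint_vel": joint speeds; "tau": joint torques, N m; "eef_pos": TCP position; "tcp_rot": TCP orientation; "ft_force": force on the tool from outside, world axes, zero at the start; "wrist_torque": the same for the moment, N m; "opening": finger opening in m; "gripper_force": force on a finger pad.
Only numpy, scipy, OpenCV 4.12 (cv2) and the standard library are available. Lean on these libraries where they do the work, as an engineer would, in place of code of your own. Each camera call takes 0.05 s, during which the arm holds its last target. There are 200 camera calls.

## Task

Clamp the filter cell for its leak test: set it upright and fully down in the fenced nest of the press's sled, then push the sled fully home under the screw. Wind the handwheel clockwise by its crank until the platen just meets the cell's cover, feeling for the contact because cells differ in height, then give it half a turn more from there and no further, so that the gasket seals without being crushed. Let go and leave it clamped, without disturbing the other things on the bench.

Things in the scene. Friction and masses are not known exactly. Their poses are not given: they have to be found in the camera images.
- cell: the loose filter cell as a whole: off-white block 50 mm (its x) by 64 mm (its y) by 40 mm, blue gasket and steel cover 46x60 mm on top, 0.4 to 0.7 kg. From underside to top of cover 54 to 58 mm: the membrane stack inside differs and is not measured. A steel port stub sticks out 10 mm from each 64 mm end, 22 mm up. Origin: centre of the underside
- cell_center (a point): point on the cell's upright axis, 27 mm above its underside; axes as the cell's. Hold it by the block across its 50 mm width (x), fingertips 15 to 30 mm above the underside (lower down they would catch the nest's fences); the cover above the block is sprung on the gasket. Half a turn about z makes no difference
- nest (a point): centre of the nest's floor on the press's aluminium sled, 27 mm above the bench. Four black fences stand 54 mm apart along x and 68 mm along y at the floor, 11 mm high, the upper half leaning out as a lead-in. The cell goes in with its y along the nest's y (either way round). +y is the way the sled slides home; z up
- sled (a joint): how far the sled is drawn out along the nest's -y, m: 0 = fully home against its stop, with the nest under the screw; starts 0.110 to 0.124. It slides with about 2 N of friction and stays where it is left
- sled_knob (a point): centre of the sled's black push knob, an upright cylinder 22 mm across and 34 mm tall on a 26 mm steel stem, 130 mm from the nest's centre on its -y side and 37 mm above the nest's floor. Moves with the sled
- wheel (a joint): turn of the black handwheel and its screw, rad, clockwise from above; 2 pi lowers wheel, crank and platen by 5 mm. Drag at the crank 6.6 N in motion, 2 to 5 N felt with the hand stopped; holds itself. From contact on, the felt drag climbs 1.7 to 3.4 N per rad for a quarter turn, then about 1 N more to the half turn; elsewhere it wanders 1 to 2 N, more slowly. Move at 30 mm/s and stop to read
- wheel_hub (a point): point on the upright axis of the screw, level with the point crank_grip; the handwheel's rim is 92 mm across and lies 34 mm lower. Sinks as the wheel is wound
- crank_grip (a point): point on the crank, an upright black knob 16 mm across and 46 mm tall standing on the handwheel 35 mm from the screw's axis; the point is 27 mm above the knob's foot and 19 mm below its top. The knob spins freely on its pin, so the hand need not turn while winding. Starts about 0.21 m above the bench
- platen: the press's aluminium pressing plate, 46x58x8 mm, on the screw's lower end; it goes down with the screw without turning. Origin: centre of its lower face, on the screw's axis. Starts 88 to 89 mm above the bench, 3 to 8 mm above the cover of a cell in the nest
- bottle: reagent bottle with red screw cap, 61x61x186 mm; a bystander, leave it where it is. Origin: centre of its underside
- beaker: white plastic beaker, 65 mm across, 80 mm tall; a bystander, leave it where it is. Origin: centre of its underside
- marker: red and white marker pen, 135 mm long, lying; a bystander, leave it where it is. Origin: centre of its underside
- cassette_a: dark grey tube cassette, 31x133x68 mm; a bystander, leave it where it is. Origin: centre of its underside
- tipbox_purple: purple pipette tip box with clear lid, 99x123x90 mm; a bystander, leave it where it is. Origin: centre of its underside
- forceps: steel forceps, 134 mm long, lying; a bystander, leave it where it is. Origin: centre of its underside

How it is judged:
By the outcome, as a careful person would: the job done as asked, in the order asked, and still so for the second after the job is handed in, with the robot touching nothing.
It also fails if it takes over 72 s, if anything falls off the work surface, if the arm or the gripper's body presses on something with over 40 N, if the wrist force passes 120 N, or if a joint passes its speed limit or range.

## Working session

There is one attempt and no reset: what is moved stays moved. The work goes in short steps, Python scripts to look and compute and a shell command to move; the robot and the scene stay as the last step left them, time stands still between calls to the robot, and variables do not carry over. Pictures are saved under pics/ and viewed, at most 10 in all, crops included, and the job is handed in when it is done.

```bash
ls; mkdir -p pics
cat > h.py <<'E'
import numpy as np, cv2
from station import env
def ray(cam,px):
    p=env.camera_params(cam); R=cv2.Rodrigues(np.array(p["rvec"],float))[0]; t=np.array(p["tvec"],float).ravel()
    d=np.array([(px[0]-p["cx"])/p["fx"],(px[1]-p["cy"])/p["fy"]]); u=d.copy()
    for _ in range(20): u=d/(1+p["k1"]*(u@u))
    return -R.T@t, R.T@np.array([u[0],u[1],1.])
def at_z(cam,px,z):
    o,v=ray(cam,px); return o+v*(z-o[2])/v[2]
def tri(a,b):
    (o1,v1),(o2,v2)=ray("top",a),ray("side",b)
    s=np.linalg.lstsq(np.c_[v1,-v2],o2-o1,rcond=None)[0]
    p,q=o1+v1*s[0],o2+v2*s[1]; return (p+q)/2,np.linalg.norm(p-q)
def proj(cam,P):
    p=env.camera_params(cam); R=cv2.Rodrigues(np.array(p["rvec"],float))[0]; c=R@np.array(P,float)+np.array(p["tvec"],float).ravel()
    u=c[:2]/c[2]; u=u*(1+p["k1"]*(u@u)); return np.array([p["cx"]+p["fx"]*u[0],p["cy"]+p["fy"]*u[1]])
E
python3 - <<'E'
from h import *
for c in ("top","side"):
    cv2.imwrite(f"pics/{c}0.png",env.read_camera(c))
    print(c,{k:np.round(v,3) for k,v in env.camera_params(c).items()}, ray(c,(280,210))[0].round(3))
    for q in ("cell","cell_center","nest","sled_knob","wheel_hub","crank_grip","platen"):
        print(q,[(np.round(r["centre"],1),round(r["conf"],2)) for r in env.spot_point(c,q)[:2]])
s=env.sense();print({k:np.round(v,3) for k,v in s.items()})
E
```

```text
pics
top {'fx': np.float64(481.548), 'fy': np.float64(481.548), 'cx': np.float64(279.569), 'cy': np.float64(205.18), 'k1': np.float64(-0.061), 'rvec': array([ 2.044, -2.182,  0.221]), 'tvec': array([0.011, 0.575, 1.514])} [ 0.253 -0.012  1.599]
cell [(array([341.9, 246.3]), 0.77), (array([223.5, 239.5]), 0.41)]
cell_center [(array([343. , 248.7]), 0.58)]
nest [(array([342. , 245.5]), 0.67), (array([228.1, 239.6]), 0.58)]
sled_knob [(array([267. , 232.8]), 0.95)]
wheel_hub [(array([179.2, 242.7]), 0.95)]
crank_grip [(array([171.3, 241.3]), 0.74)]
platen [(array([189.3, 243.3]), 0.42)]
side {'fx': np.float64(506.697), 'fy': np.float64(506.697), 'cx': np.float64(276.497), 'cy': np.float64(203.665), 'k1': np.float64(-0.147), 'rvec': array([ 1.914, -0.537,  0.356]), 'tvec': array([-0.513,  0.223,  1.448])} [-0.211 -1.331  0.769]
cell [(array([263.5, 279.3]), 0.93)]
cell_center [(array([264.4, 268. ]), 0.97)]
nest [(array([315.1, 333.1]), 0.16)]
sled_knob [(array([244.2, 218.9]), 0.69)]
wheel_hub []
crank_grip [(array([300.4, 256.9]), 0.16)]
platen []
{'time_s': np.float64(0.8), 'joints': array([-1.008,  0.255,  0.108, -0.   , -1.424, -0.285]), 'joint_vel': array([ 0.001,  0.   ,  0.001, -0.   , -0.002, -0.001]), 'tau': array([ -0.   , -38.636,  23.806,   5.368,  -0.   ,  -0.   ]), 'eef_pos': array([ 0.151, -0.529,  0.231]), 'tcp_rot': array([ 0.   , -0.138,  0.99 , -0.   ]), 'ft_force': array([ 0.433,  0.576, -0.322]), 'wrist_torque': array([-0.047, -0.021, -0.006]), 'gripper_force': np.float64(0.0), 'opening': np.float64(0.085)}
```

View pics/top0.png

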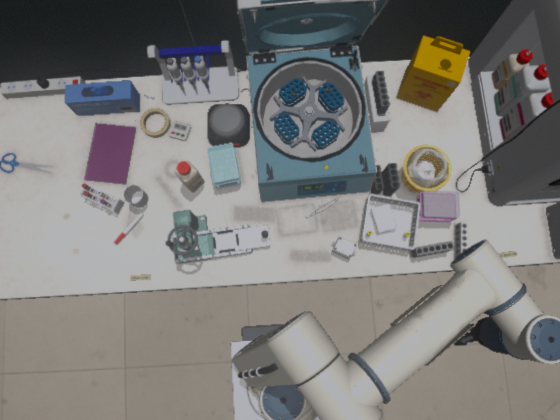

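View pics/side0.png

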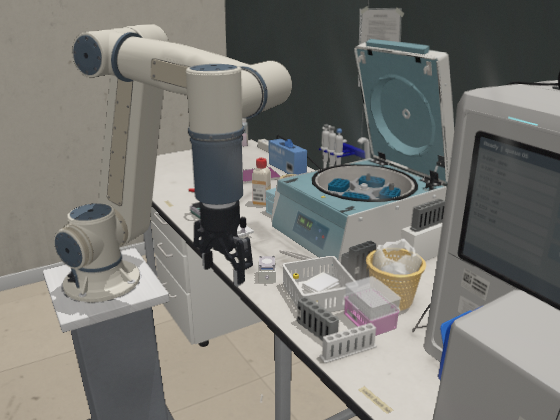

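The top view shows the cell at (343,246), and the press with its wheel at about (184,240). The sled nest is at about (228,240) and the knob at (266,233). In the side view the arm hides the press.

Run:
```python
from h import *
im=cv2.imread("pics/top0.png")[195:275,155:365]
cv2.imwrite("pics/crop1.png",cv2.resize(im,None,fx=3.8,fy=3.8,interpolation=cv2.INTER_CUBIC))
P=lambda px,z:print(px,z,at_z("top",px,z).round(4))
P((342,246.3),0.0);P((343,248),.027);P((228,239.6),.027);P((267,232.8),.064);P((179.2,242.7),.21);P((171.3,241.3),.21)
print(tri((342,246.3),(263.5,279.3)),tri((343,248.7),(264.4,268)),tri((267,232.8),(244.2,218.9)))
for c in("top","side"):
  for q in ("cell",):
    for r in env.regions_of(c,q)[:1]:
        m=r["pixels"].astype(np.uint8); print(c,q,r["conf"],r["bbox"],cv2.minAreaRect(cv2.findNonZero(m)))
```

```text
(342, 246.3) 0.0 [ 0.4328 -0.2259  0.    ]
(343, 248) 0.027 [ 0.424  -0.2251  0.027 ]
(228, 239.6) 0.027 [0.4765 0.1499 0.027 ]
(267, 232.8) 0.064 [0.4851 0.0196 0.064 ]
(179.2, 242.7) 0.21 [0.4505 0.2735 0.21  ]
(171.3, 241.3) 0.21 [0.456  0.2965 0.21  ]
(array([ 0.42731655, -0.22418292, -0.00980396]), np.float64(0.014397489557459885)) (array([ 0.42185719, -0.22482498,  0.02863694]), np.float64(0.0007353344283918719)) (array([0.4851165 , 0.01874549, 0.07412514]), np.float64(0.003438482628660915))
top cell 0.63 [332.1, 234.6, 353.8, 259.5] ((343.6000061035156, 247.80003356933594), (23.25510597229004, 16.994115829467773), 26.56505012512207)
side cell 0.57 [254.9, 256.3, 272.6, 283.6] ((266.5, 269.0), (26.0, 17.0), 90.0)
```

View pics/crop1.png

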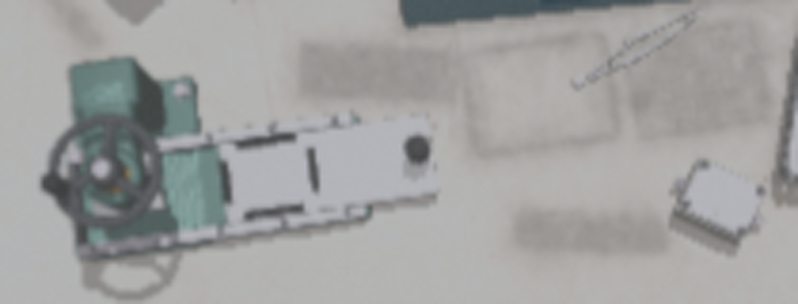

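The crop shows the wheel hub at about (182,239), the crank at about (169,244) and the sled fences centred near (226,241). The push knob top is at (264.7,234.2), and the cell is rotated, with its centre near (344,247.5). I'll zoom in on the cell for its yaw.

Run:
```python
from h import *
a=cv2.imread("pics/top0.png")[230:265,325:360]; b=cv2.imread("pics/side0.png")[248:288,246:286]
r=lambda i,:cv2.resize(i,(400,400),interpolation=cv2.INTER_CUBIC)
cv2.imwrite("pics/crop2.png",np.hstack([r(a),r(b)]))
P=lambda px,z:print(px,z,at_z("top",px,z).round(4))
P((225.8,241.1),.033);P((264.7,234.2),.081);P((182.1,238.9),.18);P((169,243.7),.215);P((344.5,247.6),.055)
```

```text
(225.8, 241.1) 0.033 [0.4711 0.1567 0.033 ]
(264.7, 234.2) 0.081 [0.4785 0.0269 0.081 ]
(182.1, 238.9) 0.18 [0.4656 0.2707 0.18  ]
(169, 243.7) 0.215 [0.4487 0.3023 0.215 ]
(344.5, 247.6) 0.055 [ 0.4219 -0.2263  0.055 ]
```

View pics/crop2.png

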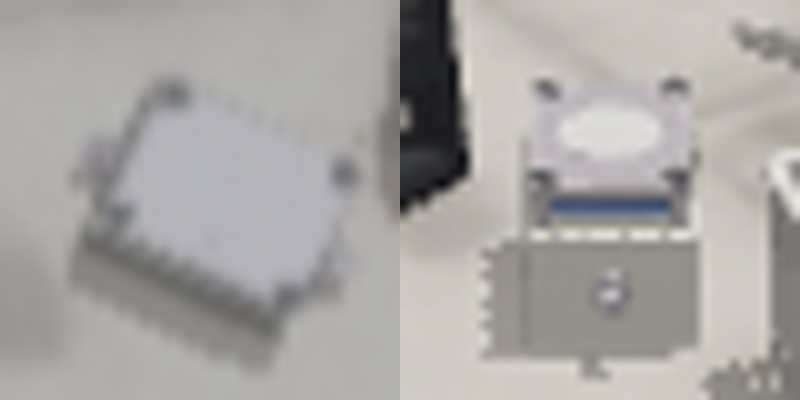

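The left panel shows the cell's cover corner screws at crop (172,92), (345,170), (288,293) and (118,212), with ports at the short ends. The right panel shows the cell upright, with one port facing the side camera.

Run:
```python
from h import *
c=np.array([(172,92),(345,170),(288,293),(118,212)])*35/400+[325,230]
W=np.array([at_z("top",p,.056)[:2] for p in c]); print(W.round(4),W.mean(0).round(4))
d=(W[1]+W[2]-W[0]-W[3])/2; e=(W[3]+W[2]-W[0]-W[1])/2
print(np.linalg.norm(d),np.linalg.norm(e),np.degrees(np.arctan2(d[1],d[0])),np.degrees(np.arctan2(e[1],e[0])))
s=np.array([(145,88),(275,85),(275,175),(145,180)]).mean(0)/10+[246,248]
print(tri(c.mean(0),s), at_z("side",s,.056))
q=env.sense()["tcp_rot"]; from scipy.spatial.transform import Rotation as R
print(R.from_quat([*q[1:],q[0]]).as_matrix().round(3))
S=np.array([.4785-.4711,.0269-.1567]);print(np.linalg.norm(S),np.degrees(np.arctan2(-S[1],-S[0])))
```

```text
[[ 0.4536 -0.2146]
 [ 0.4283 -0.2613]
 [ 0.3948 -0.242 ]
 [ 0.4207 -0.1964]] [ 0.4243 -0.2286]
0.05285600335293776 0.03812447404293969 -119.01922996867472 150.51717311915664
(array([ 0.42629305, -0.22988457,  0.05200643]), np.float64(0.003414947241948364)) [ 0.42450589 -0.23631298  0.056     ]
[[-0.962 -0.274  0.   ]
 [-0.274  0.962 -0.   ]
 [ 0.    -0.    -1.   ]]
0.13001076878474335 93.26294536591705
```

```bash
cat >> h.py <<'E'
from scipy.spatial.transform import Rotation as Rt
def to(x,y,z,yaw=None,n=1):
    s=env.sense(); q=s["tcp_rot"]; M=Rt.from_quat([*q[1:],q[0]]).as_matrix()
    v=M.T@(np.array([x,y,z])-s["eef_pos"])
    cy=np.degrees(np.arctan2(M[1,1],M[0,1])); sp=0 if yaw is None else -(((yaw-cy)+90)%180-90)
    print("t",round(float(s["time_s"]),2),"pos",s["eef_pos"].round(4),"yaw",round(cy,2),"F",s["ft_force"].round(1),"open",round(float(s["opening"]),4))
    print("dp/row",(v/.05/n).round(4),"mm",(v*1000).round(1),"spin deg",round(sp,2),"frac/row",round(sp/90/n,4),"tilt",M[2].round(3))
E
R='{"dp":[-0.576,0.356,0],"spin":0,"jaw":0}'
python3 -m handwheel '[{"dp":[-0.3,0.18,0],"spin":0,"jaw":0},{"dp":[-0.576,0.356,0],"spin":0,"jaw":0},{"dp":[-0.576,0.356,0],"spin":0,"jaw":0},{"dp":[-0.576,0.356,0],"spin":0,"jaw":0},{"dp":[-0.576,0.356,0],"spin":0,"jaw":0}]'
python3 -m handwheel '[{"dp":[-0.576,0.356,0],"spin":0,"jaw":0},{"dp":[-0.576,0.356,0],"spin":0,"jaw":0},{"dp":[-0.576,0.356,0],"spin":0,"jaw":0},{"dp":[-0.576,0.356,0],"spin":0,"jaw":0},{"dp":[-0.576,0.356,0],"spin":0,"jaw":0}]'
python3 -m handwheel '[{"dp":[-0.576,0.356,0],"spin":0,"jaw":0},{"dp":[-0.576,0.356,0],"spin":0,"jaw":0},{"dp":[-0.28,0.17,0],"spin":-0.07,"jaw":0},{"dp":[0,0,0.3],"spin":-0.07,"jaw":0},{"dp":[0,0,0.3],"spin":-0.07,"jaw":0}]'
python3 -m handwheel '[{"dp":[0,0,0.3],"spin":-0.07,"jaw":0},{"dp":[0,0,0.3],"spin":-0.07,"jaw":0},{"dp":[0,0,0.3],"spin":-0.07,"jaw":0},{"dp":[0,0,0.3],"spin":-0.07,"jaw":0},{"dp":[0,0,0],"spin":0,"jaw":0}]'
python3 -c "
from h import *
to(.425,-.2295,.018,150.8)"
```

```text
time_s: 1.32
eef_pos: [0.2548, -0.4149, 0.2314]
tcp_rot: [0.0, -0.138, 0.99, -0.0]
ft_force: [0.6, 0.2, 0.1]
opening: 0.0858
gripper_force: 0.0
time_s: 1.73
eef_pos: [0.369, -0.2896, 0.2316]
tcp_rot: [0.0, -0.139, 0.99, -0.0]
ft_force: [0.3, -1.0, -0.7]
opening: 0.0855
gripper_force: 0.0
time_s: 2.15
eef_pos: [0.4263, -0.2281, 0.2015]
tcp_rot: [0.001, -0.303, 0.953, -0.001]
ft_force: [0.8, -0.4, 0.3]
opening: 0.0854
gripper_force: 0.0
time_s: 2.57
eef_pos: [0.4231, -0.2282, 0.1385]
tcp_rot: [-0.002, -0.502, 0.865, 0.002]
ft_force: [-0.5, 0.9, -1.4]
opening: 0.0853
gripper_force: 0.0
t 2.57 pos [ 0.4231 -0.2282  0.1385] yaw 150.21 F [-0.5  0.9 -1.4] open 0.0853
dp/row [ 2.30e-03 -5.88e-02  2.41e+00] mm [ 1.000e-01 -2.900e+00  1.205e+02] spin deg -0.59 frac/row -0.0066 tilt [ 0.001  0.005 -1.   ]
```

```bash
python3 -m handwheel '[{"dp":[0,-0.04,0.3],"spin":-0.006,"jaw":0},{"dp":[0,0,0.4],"spin":0,"jaw":0},{"dp":[0,0,0.5],"spin":0,"jaw":0},{"dp":[0,0,0.5],"spin":0,"jaw":0},{"dp":[0,0,0.4],"spin":0,"jaw":0}]'
python3 -m handwheel '[{"dp":[0,0,0.3],"spin":0,"jaw":0},{"dp":[0,0,0],"spin":0,"jaw":0},{"dp":[0,0,0],"spin":0,"jaw":0}]' >/dev/null
python3 -c "
from h import *
cv2.imwrite('pics/s1.png',env.read_camera('side')[150:330,180:360])
to(.425,-.2295,.018,150.8)
for q in ('sled_knob','wheel_hub','crank_grip','nest','platen'): print(q,[(np.round(r['centre'],1),round(r['conf'],2)) for r in env.spot_point('side',q)[:2]])"
```

```text
time_s: 2.98
eef_pos: [0.4268, -0.23, 0.0357]
tcp_rot: [0.0, -0.503, 0.865, -0.0]
ft_force: [-0.6, -0.3, -0.2]
opening: 0.0851
gripper_force: 0.0
t 3.28 pos [ 0.4276 -0.2303  0.0225] yaw 150.48 F [-0.  -0.8  0. ] open 0.0856
dp/row [0.0107 0.0532 0.0906] mm [0.5 2.7 4.5] spin deg -0.32 frac/row -0.0035 tilt [ 0.    -0.002 -1.   ]
sled_knob [(array([241.9, 221. ]), 0.78)]
wheel_hub [(array([204.7, 161. ]), 0.78), (array([232.1, 192. ]), 0.56)]
crank_grip [(array([199.3, 155.5]), 0.48)]
nest [(array([301.8, 255.6]), 0.61), (array([222.7, 220.2]), 0.6)]
platen [(array([269.9, 269.2]), 0.58), (array([204. , 191.9]), 0.48)]
```

```bash
python3 -m handwheel '[{"dp":[0,0.03,0.1],"spin":-0.003,"jaw":0},{"dp":[0,0,0],"spin":0,"jaw":1},{"dp":[0,0,0],"spin":0,"jaw":1},{"dp":[0,0,0],"spin":0,"jaw":1},{"dp":[0,0,0],"spin":0,"jaw":1}]'>/dev/null
python3 -m handwheel '[{"dp":[0,0,0],"spin":0,"jaw":1},{"dp":[0,0,0],"spin":0,"jaw":1},{"dp":[0,0,0],"spin":0,"jaw":1}]'
python3 -c "
from h import *
to(.425,-.2295,.018,150.8)
print(tri((264.7,234.2),(241.9,221)),tri((182.1,238.9),(204.7,161)),tri((169,243.7),(199.3,155.5)),tri((225.8,241.1),(222.7,220.2)))
print(proj('side',[.4711,.1567,.027]),proj('side',[.463,.272,.21]))"
```

```text
time_s: 4.2
eef_pos: [0.4258, -0.2294, 0.0166]
tcp_rot: [0.0, -0.506, 0.862, -0.0]
ft_force: [-0.1, -0.7, 3.1]
opening: 0.049
gripper_force: 64.4
t 4.2 pos [ 0.4258 -0.2294  0.0166] yaw 150.84 F [-0.1 -0.7  3.1] open 0.049
dp/row [ 0.0094  0.0128 -0.0272] mm [ 0.5  0.6 -1.4] spin deg 0.04 frac/row 0.0004 tilt [-0.    -0.001 -1.   ]
(array([0.48167198, 0.02699347, 0.06424867]), np.float64(0.001527591823960528)) (array([0.46155052, 0.26457999, 0.20998757]), np.float64(0.0010017265371830286)) (array([0.45189287, 0.29899118, 0.22247019]), np.float64(0.009014204307202818)) (array([0.47332291, 0.15836708, 0.01741993]), np.float64(3.6277452062553486e-05))
[222.21883723 218.04318292] [204.09148462 160.39759963]
```

```bash
python3 -c "
import cv2;i=cv2.imread('pics/s1.png')[0:140,0:140];cv2.imwrite('pics/s1b.png',cv2.resize(i,(600,600),interpolation=cv2.INTER_CUBIC))"
```

```text
(no output)
```

View pics/s1b.png

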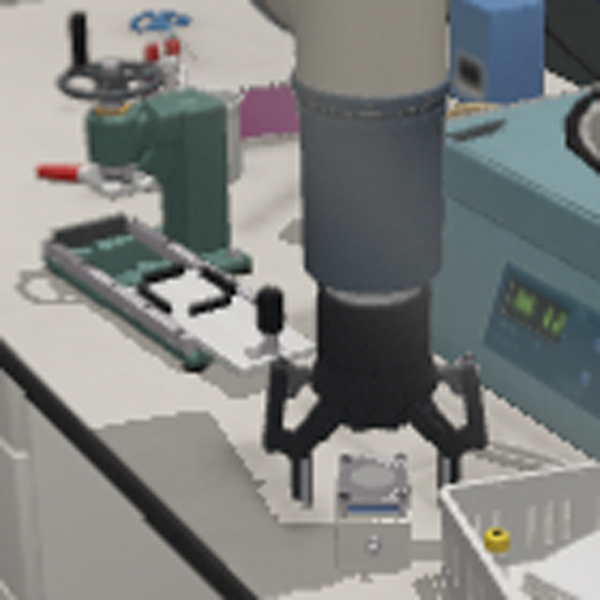

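The side view now shows the press clearly. The crank knob runs from (198,153.5) to (199,164.5), the nest fences centre near (224,217), and the push knob is at (243,222). The gripper straddles the cell. I'll lift it and fit the press pose from both views.

```bash
python3 -m handwheel '[{"dp":[0,0,-0.2],"spin":0,"jaw":1},{"dp":[0,0,-0.5],"spin":0,"jaw":1},{"dp":[0,0,-0.7],"spin":0,"jaw":1},{"dp":[0,0,-0.6],"spin":0,"jaw":1},{"dp":[0,0,0],"spin":0,"jaw":1}]'
cat > blobs.py <<'E'
from h import *
def dark(im,x0,y0,x1,y1,th=75,k=6):
    g=cv2.resize(im[y0:y1,x0:x1],None,fx=k,fy=k,interpolation=cv2.INTER_CUBIC).max(2)
    n,l,s,c=cv2.connectedComponentsWithStats((g<th).astype(np.uint8))
    for i in range(1,n):
        if s[i,4]>60: print((c[i]/k+[x0,y0]-.5+.5/k).round(1),"area",round(s[i,4]/k/k,1),"w,h",(s[i,2:4]/k).round(1))
E
python3 - <<'E'
from blobs import *
t=env.read_camera("top");s=env.read_camera("side")
cv2.imwrite("pics/t2.png",t);cv2.imwrite("pics/s2.png",s)
print("top sled");dark(t,205,222,275,260)
print("top wheel");dark(t,162,218,206,272)
print("side sled");dark(s,208,205,256,240)
print("side wheel");dark(s,190,148,222,178)
E
```

```text
time_s: 4.62
eef_pos: [0.428, -0.2303, 0.1213]
tcp_rot: [0.003, -0.507, 0.862, -0.003]
ft_force: [0.5, 0.3, -5.1]
opening: 0.0487
gripper_force: 64.5
top sled
[264.8 235.7] area 2.1 w,h [3.2 1.2]
top wheel
[194.1 223. ] area 53.9 w,h [ 6.7 10.8]
[170.3 244.2] area 16.6 w,h [5.5 6. ]
[192.9 242.1] area 1.9 w,h [1.2 2. ]
side sled
[226.5 206. ] area 35.2 w,h [13.5  3.7]
[248.  218.8] area 260.4 w,h [16.5 34.7]
[216.7 215.8] area 41.9 w,h [10.8 11.7]
[235.7 212.4] area 8.4 w,h [5.3 2.5]
[229.9 217.8] area 39.1 w,h [10.7 11. ]
[215.3 228. ] area 16.3 w,h [15.3 11.3]
[225.5 234.8] area 13.9 w,h [6.3 3.5]
side wheel
[200.7 163.2] area 72.6 w,h [16.3 17.7]
[210.8 165.6] area 5.6 w,h [5.2 2.3]
[214.1 167.6] area 3.4 w,h [3.2 1.5]
[214.3 170.6] area 3.9 w,h [4.2 2.3]
[198.2 171.6] area 5.9 w,h [7.8 2. ]
[207.1 172.2] area 7.9 w,h [7.7 2. ]
```

```bash
python3 - <<'E'
from blobs import *
t=cv2.imread("pics/t2.png")
for th in(100,125):
    print("top sled",th);dark(t,212,224,272,256,th)
E
python3 - <<'E'
from h import *
from scipy.optimize import least_squares
# model: nest centre, yaw; fences at z .033 ; knob top z .081 top view ; knob centre side
k=lambda a,b:np.array([155+a/3.8,195+b/3.8])-.35
obs=[("top",k(225,180),(0,.029,.033)),("top",k(313,170),(0,-.036,.033)),("top",k(265,140),(.029,0,.033)),("top",k(273,211),(-.029,0,.033)),
("top",k(417,149),(0,-.130,.081)),("side",(243,222.3),(0,-.130,.064))]
obs[0]=("top",k(225,180),(0,.036,.033))
def W(p,o):
    c,s=np.cos(p[2]),np.sin(p[2]); return [p[0]+c*o[0]-s*o[1],p[1]+s*o[0]+c*o[1],o[2]]
f=lambda p:np.concatenate([proj(c,W(p,o))-u for c,u,o in obs])
r=least_squares(f,[.472,.157,.05]);print(r.x,np.degrees(r.x[2]),r.fun.round(1))
p=r.x
for c in("top","side"): print(c,"hub .175 at home0.117",proj(c,W(p,(0,.117,.176))),"nest",proj(c,W(p,(0,0,.027))))
E
```

```text
top sled 100
[224.5 231.4] area 21.2 w,h [15.   3.3]
[264.4 234. ] area 28.9 w,h [5.5 6.5]
[237.  239.1] area 9.7 w,h [2.  9.8]
[213.8 242.6] area 17.3 w,h [ 2.8 10. ]
[226.6 250.3] area 14.8 w,h [14.7  3.2]
top sled 125
[224.5 231.5] area 35.4 w,h [16.   4.2]
[264.4 234. ] area 38.9 w,h [6.7 7.5]
[237.  239.1] area 19.1 w,h [ 2.8 11. ]
[213.5 242.4] area 31.7 w,h [ 4.  11.7]
[226.6 250.3] area 31.6 w,h [15.3  4. ]
[250.9 250.9] area 6.4 w,h [4.5 4.3]
[242.2 253.4] area 2.6 w,h [4.2 1.3]
[229.6 255. ] area 2.9 w,h [3.3 1.5]
[235.3 254.4] area 2.7 w,h [4.  1.7]
[0.4725068  0.15706641 0.07159108] 4.101866654980909 [ 0.9  0.2 -0.5 -0.2  0.3  0.5  0.2 -0.7  0.1 -0.7 -1.3 -1.2]
top hub .175 at home0.117 [181.37576983 239.62506599] nest [225.87559653 240.93272949]
side hub .175 at home0.117 [204.6768533  169.21361112] nest [222.53301993 217.92070728]
```

```bash
cat > fit.py <<'E'
from h import *
from scipy.optimize import least_squares
obs=[("top",(213.6,242.5),(0,.036,.033)),("top",(237,239.1),(0,-.036,.033)),("top",(224.5,231.5),(.029,0,.033)),("top",(226.6,250.3),(-.029,0,.033)),
("top",(264.4,234.0),(0,-.130,.078)),("side",(243,222.3),(0,-.130,.064)),("side",(216.7,215.8),(-.029,0.015,.033)),("side",(229.9,217.8),(.0,-.036,.033))]
def W(p,o):
    c,s=np.cos(p[2]),np.sin(p[2]); return [p[0]+c*o[0]-s*o[1],p[1]+s*o[0]+c*o[1],o[2]]
for ob in (obs[:5],obs[:6]):
    f=lambda p:np.concatenate([proj(c,W(p,o))-u for c,u,o in ob])
    r=least_squares(f,[.472,.157,.05],loss="soft_l1");print(r.x.round(4),np.degrees(r.x[2]).round(2),f(r.x).round(1))
E
python3 fit.py
python3 - <<'E'
from h import *
to(.4725,.157,.1216,184.1,12)
# cell held: cover screws
for c in("top","side"):
    for q in("cell_center","cell"):print(c,q,[(np.round(r["centre"],1),round(r["conf"],2)) for r in env.spot_point(c,q)[:1]])
    for r in env.regions_of(c,"cell")[:1]:print(r["bbox"],r["conf"])
i=cv2.imread("pics/s2.png")[195:285,220:310]; cv2.imwrite("pics/c3.png",cv2.resize(i,(600,600),interpolation=cv2.INTER_CUBIC))
E
```

```text
[0.4719 0.1577 0.0629] 3.6 [ 1.  -0.2 -0.6  0.4  0.1  0.7 -0.2 -0.7 -0.  -0.1]
[0.4721 0.1571 0.0739] 4.23 [ 1.2 -0.2 -0.5  0.2  0.1  0.6  0.1 -0.7  0.1 -0.6 -1.4 -1.2]
t 4.72 pos [ 0.4248 -0.2286  0.1157] yaw 150.78 F [ 0.1  0.5 -6.8] open 0.049
dp/row [-0.5997  0.2444 -0.0088] mm [-359.8  146.6   -5.3] spin deg -33.32 frac/row -0.0309 tilt [-0.001  0.001 -1.   ]
top cell_center [(array([346.4, 245.2]), 0.47)]
top cell [(array([346.9, 243.3]), 0.62)]
[334.9, 239.8, 353.6, 258.6] 0.45
side cell_center [(array([266.8, 237.2]), 0.56)]
side cell [(array([266.5, 246.9]), 0.56)]
[254.9, 225.9, 274.2, 254.6] 0.94
```

View pics/c3.png

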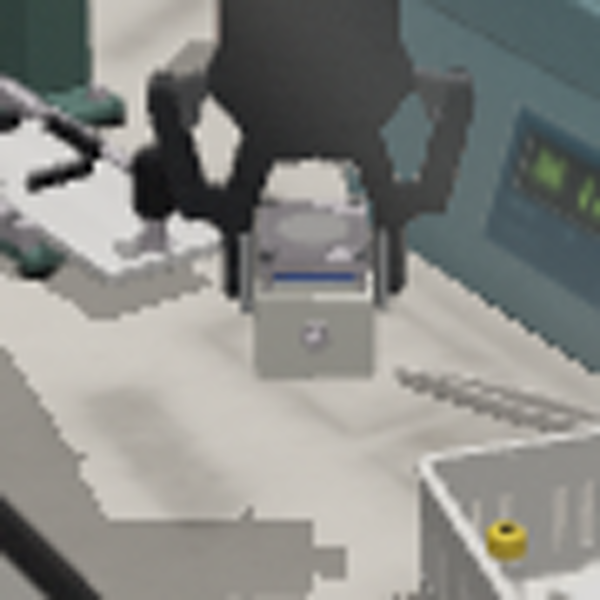

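The picture shows the cell held upright in the fingers, with its near port at crop (315,335), which is pixel (267,245). That port fixes the cell's offset along the grip.

Run:
```python
from h import *
T=np.array([.4248,-.2286]); a=np.radians(60.78);u=np.array([np.cos(a),np.sin(a)])
for d in(-.006,-.003,0,.003,.006):
    c=T+u*d; P=lambda k,z:proj("side",[*(c+u*k),z]).round(1)
    print(d,"port",P(-.042,.121),"botedge",P(-.032,.099),"topblock",P(-.032,.139))
```

```text
-0.006 port [265.8 247.8] botedge [265.8 253.2] topblock [265.7 240.3]
-0.003 port [265.8 247.3] botedge [265.8 252.7] topblock [265.7 239.8]
0 port [265.8 246.8] botedge [265.8 252.1] topblock [265.7 239.3]
0.003 port [265.8 246.3] botedge [265.8 251.6] topblock [265.7 238.8]
0.006 port [265.8 245.8] botedge [265.8 251.1] topblock [265.6 238.3]
```

```bash
python3 -m handwheel '[{"dp":[-0.2,0.08,-0.2],"spin":0,"jaw":1},{"dp":[-0.45,0.18,-0.1],"spin":0,"jaw":1},{"dp":[-0.6,0.244,0],"spin":0,"jaw":1},{"dp":[-0.6,0.244,0],"spin":0,"jaw":1},{"dp":[-0.6,0.244,0],"spin":0,"jaw":1}]' | sed -n 2p
python3 -m handwheel '[{"dp":[-0.6,0.244,0],"spin":0,"jaw":1},{"dp":[-0.6,0.244,0],"spin":0,"jaw":1},{"dp":[-0.6,0.244,0],"spin":0,"jaw":1},{"dp":[-0.6,0.244,0],"spin":0,"jaw":1},{"dp":[-0.6,0.244,0],"spin":0,"jaw":1}]' | sed -n 2p
python3 -m handwheel '[{"dp":[-0.6,0.244,0],"spin":0,"jaw":1},{"dp":[-0.6,0.244,0],"spin":0,"jaw":1},{"dp":[-0.4,0.16,0],"spin":0,"jaw":1},{"dp":[-0.14,0.06,0],"spin":-0.06,"jaw":1},{"dp":[0,0,0],"spin":-0.073,"jaw":1}]' | sed -n 2p
python3 -m handwheel '[{"dp":[0,0,0],"spin":-0.073,"jaw":1},{"dp":[0,0,0],"spin":-0.073,"jaw":1},{"dp":[0,0,0],"spin":-0.073,"jaw":1},{"dp":[0,0,0],"spin":-0.012,"jaw":1},{"dp":[0,0,0],"spin":0,"jaw":1}]' | sed -n 2p
python3 - <<'E'
from h import *
to(.4724,.1577,.046,183.6)
E
```

```text
eef_pos: [0.4416, -0.0964, 0.1315]
eef_pos: [0.4612, 0.0647, 0.1316]
eef_pos: [0.473, 0.1585, 0.1312]
eef_pos: [0.4728, 0.1561, 0.1313]
t 6.68 pos [0.4728 0.1561 0.1313] yaw -176.51 F [-0.1 -0.6 -5.9] open 0.049
dp/row [-0.0321  0.0065  1.7061] mm [-1.6  0.3 85.3] spin deg -0.11 frac/row -0.0013 tilt [ 0.  0. -1.]
```

```bash
python3 -m handwheel '[{"dp":[-0.03,0,0.25],"spin":0,"jaw":1},{"dp":[0,0,0.45],"spin":0,"jaw":1},{"dp":[0,0,0.4],"spin":0,"jaw":1},{"dp":[0,0,0.2],"spin":0,"jaw":1},{"dp":[0,0,0],"spin":0,"jaw":1}]' >/dev/null
python3 - <<'E'
from h import *
to(.4724,.1577,.046,183.6)
s=env.read_camera("side")[180:240,195:255];t=env.read_camera("top")[215:265,205:255]
r=lambda i:cv2.resize(i,(400,400),interpolation=cv2.INTER_CUBIC)
cv2.imwrite("pics/c4.png",np.hstack([r(t),r(s)]))
E
```

```text
t 7.1 pos [0.471  0.1564 0.0638] yaw -176.62 F [ 0.3  0.1 -5.5] open 0.0488
dp/row [-0.0246 -0.0306  0.3549] mm [-1.2 -1.5 17.7] spin deg -0.22 frac/row -0.0025 tilt [ 0.002  0.005 -1.   ]
```

View pics/c4.png

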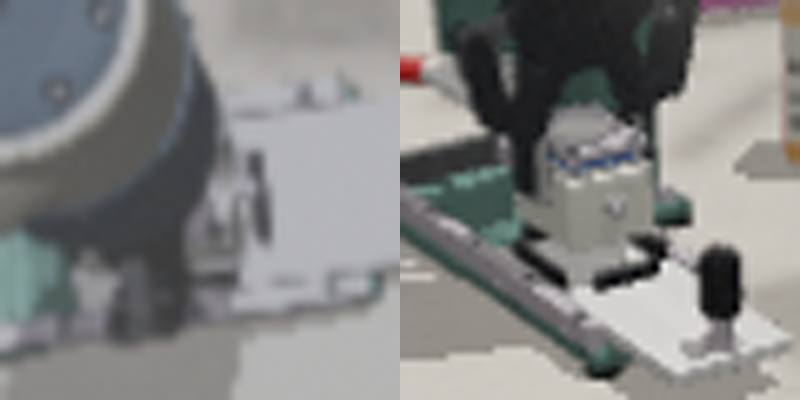

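The side panel shows the cell upright just above the fences and aligned with the nest, so I'll lower it gently while reading the force.

```bash
python3 -m handwheel '[{"dp":[-0.02,-0.02,0.05],"spin":-0.002,"jaw":1},{"dp":[0,0,0.06],"spin":0,"jaw":1},{"dp":[0,0,0.06],"spin":0,"jaw":1},{"dp":[0,0,0.05],"spin":0,"jaw":1},{"dp":[0,0,0],"spin":0,"jaw":1}]' | sed -n '2p;4p'
python3 - <<'E'
from h import *
to(.4724,.1577,.0436,183.6)
E
```

```text
eef_pos: [0.4736, 0.1582, 0.0548]
ft_force: [0.5, 0.2, -5.7]
t 7.62 pos [0.4736 0.1582 0.0548] yaw -176.26 F [ 0.5  0.2 -5.7] open 0.0487
dp/row [0.0093 0.024  0.2244] mm [ 0.5  1.2 11.2] spin deg 0.14 frac/row 0.0016 tilt [ 0.     0.001 -1.   ]
```

```bash
python3 -m handwheel '[{"dp":[0.005,0.015,0.05],"spin":0,"jaw":1},{"dp":[0,0,0.06],"spin":0,"jaw":1},{"dp":[0,0,0],"spin":0,"jaw":1}]' | sed -n '2p;4p'
python3 -m handwheel '[{"dp":[0,0,0.05],"spin":0,"jaw":1},{"dp":[0,0,0.04],"spin":0,"jaw":1},{"dp":[0,0,0],"spin":0,"jaw":1}]' | sed -n '2p;4p'
python3 -m handwheel '[{"dp":[0,0,0.03],"spin":0,"jaw":1},{"dp":[0,0,0],"spin":0,"jaw":1}]' | sed -n '2p;4p'
```

```text
eef_pos: [0.4727, 0.1579, 0.0492]
ft_force: [-0.2, -0.4, -5.4]
eef_pos: [0.4729, 0.158, 0.0448]
ft_force: [-0.7, 0.2, -5.8]
eef_pos: [0.4733, 0.1581, 0.0437]
ft_force: [0.3, 0.1, -6.3]
```

```bash
python3 -m handwheel '[{"dp":[0,0,0.02],"spin":0,"jaw":1},{"dp":[0,0,0],"spin":0,"jaw":1}]' | sed -n '2p;4p'
python3 -m handwheel '[{"dp":[0,0,0.02],"spin":0,"jaw":1},{"dp":[0,0,0],"spin":0,"jaw":1}]' | sed -n '2p;4p'
```

```text
eef_pos: [0.4733, 0.1582, 0.0436]
ft_force: [-3.0, -0.5, 3.0]
eef_pos: [0.4734, 0.1582, 0.0436]
ft_force: [-7.8, -0.1, 11.5]
```

```bash
python3 -m handwheel '[{"dp":[0,0,-0.04],"spin":0,"jaw":0.6},{"dp":[0,0,0],"spin":0,"jaw":0.2},{"dp":[0,0,0],"spin":0,"jaw":0},{"dp":[0,0,0],"spin":0,"jaw":0},{"dp":[0,0,-0.2],"spin":0,"jaw":0}]' | sed -n '2p;4,5p'
python3 -m handwheel '[{"dp":[0,0,-0.5],"spin":0,"jaw":0},{"dp":[0,0,-0.6],"spin":0,"jaw":0},{"dp":[0,0,-0.5],"spin":0,"jaw":0},{"dp":[0.3,0,0],"spin":0,"jaw":0},{"dp":[0.5,0,0],"spin":0,"jaw":0}]' | sed -n '2p;4,5p'
python3 -m handwheel '[{"dp":[0.6,0,0],"spin":0,"jaw":0},{"dp":[0.6,0,0],"spin":0,"jaw":0},{"dp":[0.5,0,0],"spin":0,"jaw":0},{"dp":[0.1,0,0],"spin":0,"jaw":0},{"dp":[0,0,0],"spin":0,"jaw":0}]' | sed -n '2p;4,5p'
python3 - <<'E'
from h import *
to(.4806,.028,.047,183.6)
E
```

```text
eef_pos: [0.4725, 0.1577, 0.0525]
ft_force: [0.3, -0.7, -0.8]
opening: 0.0857
eef_pos: [0.4775, 0.1198, 0.1359]
ft_force: [0.5, -0.3, -0.2]
opening: 0.0853
eef_pos: [0.482, 0.0271, 0.1339]
ft_force: [0.2, 1.3, 0.3]
opening: 0.0856
t 9.87 pos [0.482  0.0271 0.1339] yaw -176.37 F [0.2 1.3 0.3] open 0.0856
dp/row [-0.0208  0.0285  1.7386] mm [-1.   1.4 86.9] spin deg 0.03 frac/row 0.0003 tilt [ 0.    -0.001 -1.   ]
```

Down over the knob, look once, then grip.

```bash
python3 -m handwheel '[{"dp":[-0.02,0.025,0.3],"spin":0,"jaw":0},{"dp":[0,0,0.5],"spin":0,"jaw":0},{"dp":[0,0,0.5],"spin":0,"jaw":0},{"dp":[0,0,0.35],"spin":0,"jaw":0},{"dp":[0,0,0.08],"spin":0,"jaw":0}]' | sed -n '2p;4,5p'
python3 -m handwheel '[{"dp":[0,0,0],"spin":0,"jaw":0.5},{"dp":[0,0,0],"spin":0,"jaw":1},{"dp":[0,0,0],"spin":0,"jaw":1},{"dp":[0,0,0],"spin":0,"jaw":1},{"dp":[0,0,0],"spin":0,"jaw":1}]' | sed -n '2p;4,6p'
python3 -m handwheel '[{"dp":[0,0,0],"spin":0,"jaw":1},{"dp":[0,0,0],"spin":0,"jaw":1},{"dp":[0,0,0],"spin":0,"jaw":1}]' | sed -n '2p;4,6p'
python3 - <<'E'
from h import *
to(.4806,.028,.047,183.6)
s=env.read_camera("side")[150:240,180:270]
cv2.imwrite("pics/c5.png",cv2.resize(s,(600,600),interpolation=cv2.INTER_CUBIC))
E
```

```text
eef_pos: [0.4785, 0.0297, 0.0444]
ft_force: [0.1, -0.4, 0.5]
opening: 0.0856
eef_pos: [0.4812, 0.0296, 0.0483]
ft_force: [-1.2, -0.4, 1.1]
opening: 0.0255
gripper_force: 3.9
eef_pos: [0.4832, 0.03, 0.0488]
ft_force: [5.2, 0.1, -0.1]
opening: 0.0203
gripper_force: 58.6
t 10.95 pos [0.4832 0.03   0.0488] yaw -176.19 F [ 5.2  0.1 -0.1] open 0.0203
dp/row [0.0363 0.0538 0.0357] mm [1.8 2.7 1.8] spin deg 0.21 frac/row 0.0023 tilt [-0.001 -0.006 -1.   ]
```

View pics/c5.png

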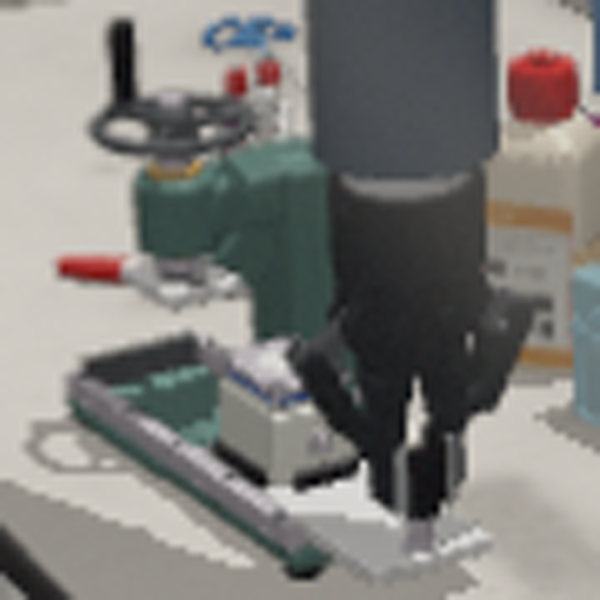

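The knob is in the grip and the cell sits level in the nest. I'll push the sled home.

```bash
python3 -m handwheel '[{"dp":[-0.08,0,0],"spin":0,"jaw":1},{"dp":[-0.16,0,0],"spin":0,"jaw":1},{"dp":[-0.2,0,0],"spin":0,"jaw":1},{"dp":[-0.2,0,0],"spin":0,"jaw":1},{"dp":[-0.2,0,0],"spin":0,"jaw":1}]' | sed -n '2p;4,5p'
python3 -m handwheel '[{"dp":[-0.2,0,0],"spin":0,"jaw":1},{"dp":[-0.2,0,0],"spin":0,"jaw":1},{"dp":[-0.2,0,0],"spin":0,"jaw":1},{"dp":[-0.2,0,0],"spin":0,"jaw":1},{"dp":[-0.2,0,0],"spin":0,"jaw":1}]' | sed -n '2p;4,5p'
python3 -m handwheel '[{"dp":[-0.16,0,0],"spin":0,"jaw":1},{"dp":[-0.1,0,0],"spin":0,"jaw":1},{"dp":[0,0,0],"spin":0,"jaw":1}]' | sed -n '2p;4,5p'
```

```text
eef_pos: [0.4797, 0.0718, 0.0488]
ft_force: [5.0, -2.3, 3.8]
opening: 0.0206
eef_pos: [0.4757, 0.1222, 0.0487]
ft_force: [3.6, -2.1, 7.2]
opening: 0.0202
eef_pos: [0.4746, 0.1361, 0.0487]
ft_force: [1.5, 1.8, 7.7]
opening: 0.0205
```

```bash
python3 -m handwheel '[{"dp":[-0.05,0,0],"spin":0,"jaw":1},{"dp":[-0.05,0,0],"spin":0,"jaw":1}]' | sed -n '2p;4p'
python3 -m handwheel '[{"dp":[-0.05,0,0],"spin":0,"jaw":1},{"dp":[-0.03,0,0],"spin":0,"jaw":1}]' | sed -n '2p;4p'
python3 -m handwheel '[{"dp":[-0.03,0,0],"spin":0,"jaw":1},{"dp":[0,0,0],"spin":0,"jaw":1}]' | sed -n '2p;4p'
```

```text
eef_pos: [0.4743, 0.1399, 0.0487]
ft_force: [1.7, -0.9, 8.2]
eef_pos: [0.474, 0.1424, 0.0487]
ft_force: [6.6, -11.6, 7.6]
eef_pos: [0.474, 0.1424, 0.0487]
ft_force: [5.3, -12.4, 8.6]
```

```bash
python3 -m handwheel '[{"dp":[-0.03,0,0],"spin":0,"jaw":1},{"dp":[-0.02,0,0],"spin":0,"jaw":1},{"dp":[0,0,0],"spin":0,"jaw":1}]' | sed -n '2p;4p'
python3 - <<'E'
from h import *
a=np.radians(94.0)
n=np.array([.474,.1424])+.13*np.array([np.cos(a),np.sin(a)]); print("hub est",n, proj("top",[*n,.21]),proj("top",[*n,.18]),proj("side",[*n,.176]))
E
```

```text
eef_pos: [0.474, 0.1424, 0.0487]
ft_force: [10.3, -22.2, 7.8]
hub est [0.46493166 0.27208333] [179.56843377 237.750849  ] [181.65767117 239.1444341 ] [205.06875752 169.30545291]
```

The sled is hard against its stop, with 112 mm of travel. I'll release it and compute the crank's position.

```bash
python3 -m handwheel '[{"dp":[0.05,0,0],"spin":0,"jaw":1},{"dp":[0.03,0,0],"spin":0,"jaw":0.5},{"dp":[0,0,0],"spin":0,"jaw":0},{"dp":[0,0,0],"spin":0,"jaw":0},{"dp":[0,0,-0.1],"spin":0,"jaw":0}]' | sed -n '2p;4,5p'
python3 -m handwheel '[{"dp":[0,0,-0.4],"spin":0,"jaw":0},{"dp":[0.2,0,-0.6],"spin":0,"jaw":0},{"dp":[0.2,0,-0.7],"spin":0,"jaw":0},{"dp":[0.2,0,-0.7],"spin":0,"jaw":0},{"dp":[0,0,-0.7],"spin":0,"jaw":0}]' | sed -n '2p;4,5p'
python3 -m handwheel '[{"dp":[0,0,-0.7],"spin":0,"jaw":0},{"dp":[0,0,-0.7],"spin":0,"jaw":0},{"dp":[0,0,-0.4],"spin":0,"jaw":0},{"dp":[0,0,0],"spin":0,"jaw":0}]' | sed -n '2p;4,5p'
python3 - <<'E'
from blobs import *
from scipy.optimize import least_squares
t=env.read_camera("top");s=env.read_camera("side");cv2.imwrite("pics/t6.png",t);cv2.imwrite("pics/s6.png",s)
print("T");dark(t,160,225,200,260,90);print("S");dark(s,190,145,225,180,60)
for c in("top","side"):
    print([(np.round(r["centre"],1),round(r["conf"],2)) for r in env.spot_point(c,"crank_grip")[:2]],[(np.round(r["centre"],1),round(r["conf"],2)) for r in env.spot_point(c,"wheel_hub")[:2]],[(np.round(r["centre"],1),round(r["conf"],2)) for r in env.spot_point(c,"sled_knob")[:2]])
for a in range(50,160,10):
    p=[.465+.035*np.cos(np.radians(a)),.272+.035*np.sin(np.radians(a))]
    print(a,np.round(p,4),"top z.23,.21:",proj("top",[*p,.23]).round(1),proj("top",[*p,.21]).round(1),"side z.23,.19",proj("side",[*p,.23]).round(1),proj("side",[*p,.187]).round(1))
to(.46,.3,.28,183.6)
E
```

```text
eef_pos: [0.4715, 0.1431, 0.0512]
ft_force: [-0.2, -1.3, -0.7]
opening: 0.0678
eef_pos: [0.4741, 0.1122, 0.2092]
ft_force: [0.7, 1.2, -0.3]
opening: 0.0855
eef_pos: [0.4765, 0.1139, 0.3027]
ft_force: [-0.9, 0.3, -0.5]
opening: 0.0853
T
[196.8 234.8] area 2.5 w,h [1.7 1.8]
[192.5 242. ] area 15.7 w,h [3.8 7.8]
[184.8 245. ] area 60.9 w,h [12.3 11. ]
[192.1 255.2] area 20.3 w,h [15.2  3.5]
S
[198.  160.1] area 39.2 w,h [ 4.7 14.2]
[207.2 169. ] area 4.8 w,h [3.5 2.3]
[(array([178.9, 238.9]), 0.49), (array([230.6, 241.1]), 0.19)] [(array([178.6, 239.1]), 0.45)] [(array([230.3, 240. ]), 0.6)]
[(array([198.6, 158.8]), 0.48)] [(array([206.8, 160.5]), 0.54)] [(array([225.4, 209.4]), 0.94), (array([202.3, 191.2]), 0.45)]
50 [0.4875 0.2988] top z.23,.21: [168.7 229.6] [170.3 230.7] side z.23,.19 [207.  152.1] [207.6 163.4]
60 [0.4825 0.3023] top z.23,.21: [167.6 231.4] [169.2 232.5] side z.23,.19 [205.4 152.1] [206.  163.3]
70 [0.477  0.3049] top z.23,.21: [166.7 233.4] [168.3 234.4] side z.23,.19 [203.7 152.1] [204.3 163.4]
80 [0.4711 0.3065] top z.23,.21: [166.2 235.4] [167.8 236.4] side z.
[... 253 characters left out ...]
.3049] top z.23,.21: [166.9 241.6] [168.5 242.5] side z.23,.19 [197.6 153.2] [198.2 164.5]
120 [0.4475 0.3023] top z.23,.21: [167.8 243.5] [169.4 244.3] side z.23,.19 [196.4 153.6] [197.1 164.9]
130 [0.4425 0.2988] top z.23,.21: [169.  245.1] [170.6 246. ] side z.23,.19 [195.5 154.1] [196.2 165.4]
140 [0.4382 0.2945] top z.23,.21: [170.6 246.5] [172.1 247.3] side z.23,.19 [194.9 154.6] [195.6 166. ]
150 [0.4347 0.2895] top z.23,.21: [172.3 247.6] [173.9 248.4] side z.23,.19 [194.5 155.1] [195.2 166.5]
t 14.4 pos [0.4745 0.1131 0.2964] yaw -176.23 F [-0.6  0.3  0.5] open 0.0854
dp/row [-3.7503  0.0432  0.3243] mm [-187.5    2.2   16.2] spin deg 0.17 frac/row 0.0019 tilt [ 0.001  0.002 -1.   ]
```

```bash
python3 -m handwheel '[{"dp":[-0.3,0.05,0],"spin":0,"jaw":0},{"dp":[-0.6,0.1,0],"spin":0,"jaw":0},{"dp":[-0.7,0.1,0],"spin":0,"jaw":0},{"dp":[-0.7,0.1,0],"spin":0,"jaw":0},{"dp":[-0.7,0.1,0],"spin":0,"jaw":0}]' | sed -n '2p;4,5p'
python3 -m handwheel '[{"dp":[-0.5,0.05,0.1],"spin":0,"jaw":0},{"dp":[-0.2,0.02,0.1],"spin":0,"jaw":0},{"dp":[0,0,0],"spin":0,"jaw":0}]' | sed -n '2p;4,5p'
python3 - <<'E'
from h import *
to(.448,.3026,.193,183.6)
print(at_z("top",(185,167),.186),at_z("top",(137,197),.04))
E
```

```text
eef_pos: [0.4419, 0.2625, 0.297]
ft_force: [1.3, 0.2, 0.4]
opening: 0.0852
eef_pos: [0.4357, 0.2976, 0.285]
ft_force: [-0.2, -0.1, 0.2]
opening: 0.0854
t 15.07 pos [0.4357 0.2976 0.285 ] yaw -176.09 F [-0.2 -0.1  0.2] open 0.0854
dp/row [-0.0874 -0.2573  1.8389] mm [ -4.4 -12.9  91.9] spin deg 0.31 frac/row 0.0035 tilt [ 0.002  0.003 -1.   ]
[0.68571994 0.2554495  0.186     ] [0.6373089  0.44675782 0.04      ]
```

```bash
python3 -m handwheel '[{"dp":[-0.09,-0.257,0.2],"spin":0.003,"jaw":0},{"dp":[0,0,0.4],"spin":0,"jaw":0},{"dp":[0,0,0.5],"spin":0,"jaw":0},{"dp":[0,0,0.4],"spin":0,"jaw":0},{"dp":[0,0,0],"spin":0,"jaw":0}]' | sed -n '2p;4,5p'
python3 -m handwheel '[{"dp":[0,0,0.24],"spin":0,"jaw":0},{"dp":[0,0,0],"spin":0,"jaw":0},{"dp":[0,0,0],"spin":0,"jaw":0}]' | sed -n '2p;4,5p'
python3 - <<'E'
from h import *
to(.448,.3026,.193,183.6)
s=env.read_camera("side")[130:200,170:240];t=env.read_camera("top")[205:275,140:210]
r=lambda i:cv2.resize(i,(400,400),interpolation=cv2.INTER_CUBIC)
cv2.imwrite("pics/c7.png",np.hstack([r(t),r(s)]))
E
```

```text
eef_pos: [0.4476, 0.2988, 0.2079]
ft_force: [-0.2, -0.8, -0.4]
opening: 0.0852
eef_pos: [0.4497, 0.3007, 0.2012]
ft_force: [1.0, -0.2, 0.4]
opening: 0.0851
t 15.73 pos [0.4497 0.3007 0.2012] yaw -176.53 F [ 1.  -0.2  0.4] open 0.0851
dp/row [-0.0395  0.0323  0.1639] mm [-2.   1.6  8.2] spin deg -0.13 frac/row -0.0015 tilt [ 0. -0. -1.]
```

View pics/c7.png

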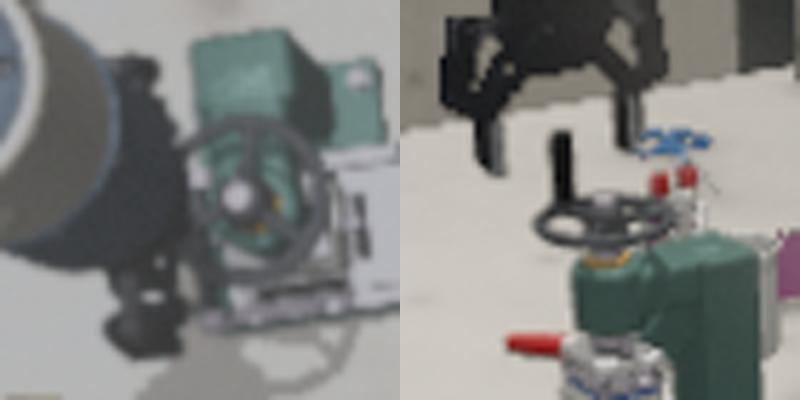

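The side panel shows the knob standing midway between the two fingers, with the cell under the platen. I'll lower the last 8 mm and close.

```bash
python3 -m handwheel '[{"dp":[-0.03,0.02,0.16],"spin":0,"jaw":0},{"dp":[0,0,0],"spin":0,"jaw":0.5},{"dp":[0,0,0],"spin":0,"jaw":1},{"dp":[0,0,0],"spin":0,"jaw":1},{"dp":[0,0,0],"spin":0,"jaw":1}]' | sed -n '2p;4,5p'
python3 -m handwheel '[{"dp":[0,0,0],"spin":0,"jaw":1},{"dp":[0,0,0],"spin":0,"jaw":1},{"dp":[0,0,0],"spin":0,"jaw":1},{"dp":[0,0,0],"spin":0,"jaw":1},{"dp":[0,0,0],"spin":0,"jaw":1}]' | sed -n '2p;4,6p'
python3 - <<'E'
from h import *
to(.448,.3026,.193,183.6)
p=env.sense()["eef_pos"]; print(np.degrees(np.arctan2(p[1]-.272,p[0]-.465)),np.hypot(p[1]-.272,p[0]-.465))
E
```

```text
eef_pos: [0.4483, 0.3029, 0.1925]
ft_force: [-0.9, 0.4, 1.4]
opening: 0.0391
eef_pos: [0.4491, 0.3028, 0.1928]
ft_force: [3.8, -0.5, 1.5]
opening: 0.0144
gripper_force: 58.4
t 16.67 pos [0.4491 0.3028 0.1928] yaw -176.51 F [ 3.8 -0.5  1.5] open 0.0144
dp/row [ 0.0028  0.0216 -0.0039] mm [ 0.1  1.1 -0.2] spin deg -0.11 frac/row -0.0012 tilt [-0.    -0.002 -1.   ]
117.34808467098118 0.03467997379688007
```

```bash
python3 - <<'E'
import numpy as np
yaw=183.5; uy=np.radians(yaw); ux=np.radians(yaw+90)
for k in range(18):
    o=[]
    for j in range(5):
        m=np.radians(117.3-20*k-4*j-2-90); d=2.443/50
        o.append(f"[{d*np.cos(m-ux):.3f},{d*np.cos(m-uy):.3f},0.001]")
    print(117.3-20*(k+1)," ".join(o))
E
cat > rd.py <<'E'
import json,sys
from h import *
C=np.array([.465,.272])
s=env.sense();p=s["eef_pos"];d=p[:2]-C;a=np.degrees(np.arctan2(d[1],d[0]));r=np.hypot(*d)
t=np.array([d[1],-d[0]])/r; F=s["ft_force"]
try:L=json.load(open("log.json"))
except Exception:L=[]
w=(117.35-a)%360
while L and w<L[-1][0]-40: w+=360
L.append([w,-float(F[:2]@t),float(F[:2]@d/r),r*1000,p[2]*1000,float(F[2]),*map(float,p[:2]),float(F[0]),float(F[1])]);json.dump(L,open("log.json","w"))
print(f"t {s['time_s']:.2f} wound {w:.1f} drag {L[-1][1]:.2f} radial {L[-1][2]:.2f} r {r*1000:.2f} z {p[2]*1000:.1f} Fz {F[2]:.1f}")
E
```

```text
97.3 [-0.018,-0.045,0.001] [-0.015,-0.047,0.001] [-0.012,-0.047,0.001] [-0.008,-0.048,0.001] [-0.005,-0.049,0.001]
77.3 [-0.002,-0.049,0.001] [0.002,-0.049,0.001] [0.005,-0.049,0.001] [0.009,-0.048,0.001] [0.012,-0.047,0.001]
57.3 [0.015,-0.046,0.001] [0.018,-0.045,0.001] [0.022,-0.044,0.001] [0.025,-0.042,0.001] [0.027,-0.040,0.001]
37.3 [0.030,-0.038,0.001] [0.033,-0.036,0.001] [0.035,-0.034,0.001] [0.038,-0.031,0.001] [0.040,-0.029,0.001]
17.299999999999997 [0.042,-0.026,0.001] [0.043,-0.023,0.001] [0.045,-0.020,0.001] [0.046,-0.017,0.001] [0.047,-0.013,0.001]
-2.700000000000003 [0.048,-0.010,0.001] [0.048,-0.007,0.001] [0.049,-0.003,0.001] [0.049,0.000,0.001] [0.049,0.004,0.001]
-22.700000000000003 [0.048,0.007,0.001] [0.048,0.010,0.001] [0.047,0.014,0.001] [0.046,0.017,0.001] [0.045,0.020,0.001]
-42.7 [0.043,0.023,0.001] [0.041,0.026,0.001] [0.039,0.029,0.001] [0.037,0.032,0.001] [0.035,0.034,0.001]
-62.7 [0.033,0.036,0.001] [0.030,0.039,0.001] [0.027,0.041,0.001] [0.024,0.042,0.001] [0.021,0.044,0.001]
-82.7 [0.018,0.045,0.001] [0.015,0.047,0.001] [0.012,0.047,0.001] [0.008,0.0
[... 241 characters left out ...]
.040,0.001]
-142.7 [-0.030,0.038,0.001] [-0.033,0.036,0.001] [-0.035,0.034,0.001] [-0.038,0.031,0.001] [-0.040,0.029,0.001]
-162.7 [-0.042,0.026,0.001] [-0.043,0.023,0.001] [-0.045,0.020,0.001] [-0.046,0.017,0.001] [-0.047,0.013,0.001]
-182.7 [-0.048,0.010,0.001] [-0.048,0.007,0.001] [-0.049,0.003,0.001] [-0.049,-0.000,0.001] [-0.049,-0.004,0.001]
-202.7 [-0.048,-0.007,0.001] [-0.048,-0.010,0.001] [-0.047,-0.014,0.001] [-0.046,-0.017,0.001] [-0.045,-0.020,0.001]
-222.7 [-0.043,-0.023,0.001] [-0.041,-0.026,0.001] [-0.039,-0.029,0.001] [-0.037,-0.032,0.001] [-0.035,-0.034,0.001]
-242.7 [-0.033,-0.036,0.001] [-0.030,-0.039,0.001] [-0.027,-0.041,0.001] [-0.024,-0.042,0.001] [-0.021,-0.044,0.001]
```

```bash
python3 rd.py
python3 -m handwheel '[{"dp":[-0.018,-0.045,0.001],"spin":0,"jaw":1},{"dp":[-0.015,-0.047,0.001],"spin":0,"jaw":1},{"dp":[-0.012,-0.047,0.001],"spin":0,"jaw":1},{"dp":[-0.008,-0.048,0.001],"spin":0,"jaw":1},{"dp":[-0.005,-0.049,0.001],"spin":0,"jaw":1}]' >/dev/null; python3 rd.py
python3 -m handwheel '[{"dp":[0,0,0],"spin":0,"jaw":1},{"dp":[0,0,0],"spin":0,"jaw":1}]' >/dev/null; python3 rd.py
python3 -m handwheel '[{"dp":[0,0,0],"spin":0,"jaw":1}]' >/dev/null; python3 rd.py
python3 -m handwheel '[{"dp":[-0.002,-0.049,0.001],"spin":0,"jaw":1},{"dp":[0.002,-0.049,0.001],"spin":0,"jaw":1},{"dp":[0.005,-0.049,0.001],"spin":0,"jaw":1},{"dp":[0.009,-0.048,0.001],"spin":0,"jaw":1},{"dp":[0.012,-0.047,0.001],"spin":0,"jaw":1}]' >/dev/null; python3 rd.py
python3 -m handwheel '[{"dp":[0,0,0],"spin":0,"jaw":1},{"dp":[0,0,0],"spin":0,"jaw":1}]' >/dev/null; python3 rd.py
```

```text
t 16.67 wound 0.0 drag -3.13 radial -2.20 r 34.68 z 192.8 Fz 1.5
t 17.08 wound 16.1 drag 6.20 radial -2.46 r 34.23 z 192.5 Fz 8.4
t 17.25 wound 16.9 drag 3.75 radial -1.67 r 34.26 z 192.5 Fz 6.2
t 17.33 wound 16.9 drag 3.29 radial -2.25 r 34.26 z 192.5 Fz 6.2
t 17.75 wound 36.2 drag 6.39 radial -3.27 r 33.82 z 192.2 Fz 7.1
t 17.92 wound 37.1 drag 3.18 radial -2.50 r 33.79 z 192.3 Fz 7.8
```

```bash
H='[{"dp":[0,0,0],"spin":0,"jaw":1},{"dp":[0,0,0],"spin":0,"jaw":1}]'
python3 -m handwheel '[{"dp":[0.015,-0.046,0.001],"spin":0,"jaw":1},{"dp":[0.018,-0.045,0.001],"spin":0,"jaw":1},{"dp":[0.022,-0.044,0.001],"spin":0,"jaw":1},{"dp":[0.025,-0.042,0.001],"spin":0,"jaw":1},{"dp":[0.027,-0.040,0.001],"spin":0,"jaw":1}]' >/dev/null
python3 -m handwheel '[{"dp":[0,0,0],"spin":0,"jaw":1},{"dp":[0,0,0],"spin":0,"jaw":1}]' >/dev/null; python3 rd.py
python3 -m handwheel '[{"dp":[0.030,-0.038,0.001],"spin":0,"jaw":1},{"dp":[0.033,-0.036,0.001],"spin":0,"jaw":1},{"dp":[0.035,-0.034,0.001],"spin":0,"jaw":1},{"dp":[0.038,-0.031,0.001],"spin":0,"jaw":1},{"dp":[0.040,-0.029,0.001],"spin":0,"jaw":1}]' >/dev/null
python3 -m handwheel '[{"dp":[0,0,0],"spin":0,"jaw":1},{"dp":[0,0,0],"spin":0,"jaw":1}]' >/dev/null; python3 rd.py
python3 -m handwheel '[{"dp":[0.042,-0.026,0.001],"spin":0,"jaw":1},{"dp":[0.043,-0.023,0.001],"spin":0,"jaw":1},{"dp":[0.045,-0.020,0.001],"spin":0,"jaw":1},{"dp":[0.046,-0.017,0.001],"spin":0,"jaw":1},{"dp":[0.047,-0.013,0.001],"spin":0,"jaw":1}]' >/dev/null
python3 -m handwheel '[{"dp":[0,0,0],"spin":0,"jaw":1},{"dp":[0,0,0],"spin":0,"jaw":1}]' >/dev/null; python3 rd.py
python3 -m handwheel '[{"dp":[0.048,-0.010,0.001],"spin":0,"jaw":1},{"dp":[0.048,-0.007,0.001],"spin":0,"jaw":1},{"dp":[0.049,-0.003,0.001],"spin":0,"jaw":1},{"dp":[0.049,0,0.001],"spin":0,"jaw":1},{"dp":[0.049,0.004,0.001],"spin":0,"jaw":1}]' >/dev/null
python3 -m handwheel '[{"dp":[0,0,0],"spin":0,"jaw":1},{"dp":[0,0,0],"spin":0,"jaw":1}]' >/dev/null; python3 rd.py
python3 -m handwheel '[{"dp":[0.048,0.007,0.001],"spin":0,"jaw":1},{"dp":[0.048,0.010,0.001],"spin":0,"jaw":1},{"dp":[0.047,0.014,0.001],"spin":0,"jaw":1},{"dp":[0.046,0.017,0.001],"spin":0,"jaw":1},{"dp":[0.045,0.020,0.001],"spin":0,"jaw":1}]' >/dev/null
python3 -m handwheel '[{"dp":[0,0,0],"spin":0,"jaw":1},{"dp":[0,0,0],"spin":0,"jaw":1}]' >/dev/null; python3 rd.py
```

```text
t 18.50 wound 57.2 drag 4.68 radial -3.05 r 33.51 z 192.0 Fz 6.3
t 19.08 wound 77.3 drag 3.97 radial -3.48 r 33.38 z 191.7 Fz 6.3
t 19.67 wound 97.3 drag 4.01 radial -2.50 r 33.43 z 191.5 Fz 5.0
t 20.25 wound 117.5 drag 5.86 radial -2.18 r 33.70 z 191.3 Fz 3.5
t 20.83 wound 138.4 drag 4.27 radial -1.52 r 34.13 z 191.0 Fz 2.1
```

```bash
python3 -m handwheel '[{"dp":[0.043,0.023,0.001],"spin":0,"jaw":1},{"dp":[0.041,0.026,0.001],"spin":0,"jaw":1},{"dp":[0.039,0.029,0.001],"spin":0,"jaw":1},{"dp":[0.037,0.032,0.001],"spin":0,"jaw":1},{"dp":[0.035,0.034,0.001],"spin":0,"jaw":1}]' >/dev/null
python3 -m handwheel '[{"dp":[0,0,0],"spin":0,"jaw":1},{"dp":[0,0,0],"spin":0,"jaw":1}]' >/dev/null; python3 rd.py
python3 -m handwheel '[{"dp":[0.033,0.036,0.001],"spin":0,"jaw":1},{"dp":[0.030,0.039,0.001],"spin":0,"jaw":1},{"dp":[0.027,0.041,0.001],"spin":0,"jaw":1},{"dp":[0.024,0.042,0.001],"spin":0,"jaw":1},{"dp":[0.021,0.044,0.001],"spin":0,"jaw":1}]' >/dev/null
python3 -m handwheel '[{"dp":[0,0,0],"spin":0,"jaw":1},{"dp":[0,0,0],"spin":0,"jaw":1}]' >/dev/null; python3 rd.py
python3 -m handwheel '[{"dp":[0.018,0.045,0.001],"spin":0,"jaw":1},{"dp":[0.015,0.047,0.001],"spin":0,"jaw":1},{"dp":[0.012,0.047,0.001],"spin":0,"jaw":1},{"dp":[0.008,0.048,0.001],"spin":0,"jaw":1},{"dp":[0.005,0.049,0.001],"spin":0,"jaw":1}]' >/dev/null
python3 -m handwheel '[{"dp":[0,0,0],"spin":0,"jaw":1},{"dp":[0,0,0],"spin":0,"jaw":1}]' >/dev/null; python3 rd.py
python3 -m handwheel '[{"dp":[0,0,0],"spin":0,"jaw":1}]' >/dev/null; python3 rd.py
python3 -m handwheel '[{"dp":[0.002,0.049,0.001],"spin":0,"jaw":1},{"dp":[-0.002,0.049,0.001],"spin":0,"jaw":1},{"dp":[-0.005,0.049,0.001],"spin":0,"jaw":1},{"dp":[-0.009,0.048,0.001],"spin":0,"jaw":1},{"dp":[-0.012,0.047,0.001],"spin":0,"jaw":1}]' >/dev/null
python3 -m handwheel '[{"dp":[0,0,0],"spin":0,"jaw":1},{"dp":[0,0,0],"spin":0,"jaw":1}]' >/dev/null; python3 rd.py
python3 -m handwheel '[{"dp":[0,0,0],"spin":0,"jaw":1}]' >/dev/null; python3 rd.py
python3 -m handwheel '[{"dp":[-0.015,0.046,0.001],"spin":0,"jaw":1},{"dp":[-0.018,0.045,0.001],"spin":0,"jaw":1},{"dp":[-0.022,0.044,0.001],"spin":0,"jaw":1},{"dp":[-0.025,0.042,0.001],"spin":0,"jaw":1},{"dp":[-0.027,0.040,0.001],"spin":0,"jaw":1}]' >/dev/null
python3 -m handwheel '[{"dp":[0,0,0],"spin":0,"jaw":1},{"dp":[0,0,0],"spin":0,"jaw":1}]' >/dev/null; python3 rd.py
python3 -m handwheel '[{"dp":[0,0,0],"spin":0,"jaw":1}]' >/dev/null; python3 rd.py
```

```text
t 21.42 wound 159.3 drag 5.41 radial 0.85 r 34.68 z 190.8 Fz 1.8
t 22.00 wound 180.0 drag 3.94 radial 0.88 r 35.32 z 190.5 Fz 1.2
t 22.58 wound 200.4 drag 4.86 radial 2.61 r 35.91 z 190.2 Fz 2.0
t 22.67 wound 200.4 drag 4.99 radial 2.59 r 35.85 z 190.1 Fz 2.3
t 23.25 wound 220.4 drag 4.09 radial 1.95 r 36.34 z 189.8 Fz 4.8
t 23.33 wound 220.5 drag 3.32 radial 2.85 r 36.36 z 189.8 Fz 3.3
t 23.92 wound 240.0 drag 4.59 radial 1.96 r 36.67 z 189.5 Fz 4.5
t 24.00 wound 239.9 drag 4.01 radial 3.04 r 36.64 z 189.5 Fz 4.6
```

```bash
python3 -m handwheel '[{"dp":[-0.030,0.038,0.001],"spin":0,"jaw":1},{"dp":[-0.033,0.036,0.001],"spin":0,"jaw":1},{"dp":[-0.035,0.034,0.001],"spin":0,"jaw":1},{"dp":[-0.038,0.031,0.001],"spin":0,"jaw":1},{"dp":[-0.040,0.029,0.001],"spin":0,"jaw":1}]' >/dev/null
python3 -m handwheel '[{"dp":[0,0,0],"spin":0,"jaw":1},{"dp":[0,0,0],"spin":0,"jaw":1}]' >/dev/null; python3 rd.py
python3 -m handwheel '[{"dp":[0,0,0],"spin":0,"jaw":1}]' >/dev/null; python3 rd.py
python3 -m handwheel '[{"dp":[-0.042,0.026,0.001],"spin":0,"jaw":1},{"dp":[-0.043,0.023,0.001],"spin":0,"jaw":1},{"dp":[-0.045,0.020,0.001],"spin":0,"jaw":1},{"dp":[-0.046,0.017,0.001],"spin":0,"jaw":1},{"dp":[-0.047,0.013,0.001],"spin":0,"jaw":1}]' >/dev/null
python3 -m handwheel '[{"dp":[0,0,0],"spin":0,"jaw":1},{"dp":[0,0,0],"spin":0,"jaw":1}]' >/dev/null; python3 rd.py
python3 -m handwheel '[{"dp":[0,0,0],"spin":0,"jaw":1}]' >/dev/null; python3 rd.py
python3 -m handwheel '[{"dp":[-0.048,0.010,0.001],"spin":0,"jaw":1},{"dp":[-0.048,0.007,0.001],"spin":0,"jaw":1},{"dp":[-0.049,0.003,0.001],"spin":0,"jaw":1},{"dp":[-0.049,0,0.001],"spin":0,"jaw":1},{"dp":[-0.049,-0.004,0.001],"spin":0,"jaw":1}]' >/dev/null
python3 -m handwheel '[{"dp":[0,0,0],"spin":0,"jaw":1},{"dp":[0,0,0],"spin":0,"jaw":1}]' >/dev/null; python3 rd.py
python3 -m handwheel '[{"dp":[0,0,0],"spin":0,"jaw":1}]' >/dev/null; python3 rd.py
python3 - <<'E'
import json;from h import *
from scipy.optimize import least_squares
L=np.array(json.load(open("log.json")))[1:]
r=least_squares(lambda p:np.hypot(L[:,6]-p[0],L[:,7]-p[1])-p[2],[.465,.272,.035]);print(r.x,(r.fun*1000).round(2))
E
```

```text
t 24.58 wound 259.3 drag 4.28 radial 1.51 r 36.80 z 189.2 Fz 5.8
t 24.67 wound 259.4 drag 3.99 radial 3.07 r 36.77 z 189.2 Fz 5.9
t 25.25 wound 278.6 drag 4.54 radial 0.63 r 36.72 z 188.9 Fz 6.4
t 25.33 wound 278.6 drag 3.96 radial 1.20 r 36.71 z 188.9 Fz 6.5
t 25.92 wound 297.8 drag 3.94 radial 0.85 r 36.43 z 188.6 Fz 5.7
t 26.00 wound 297.7 drag 4.55 radial 0.43 r 36.43 z 188.7 Fz 6.9
[0.46362853 0.27097091 0.03506668] [-0.07 -0.01 -0.   -0.   -0.01  0.02  0.03  0.01  0.02 -0.   -0.02  0.01
  0.02 -0.04 -0.02 -0.01  0.   -0.02  0.02 -0.01  0.03  0.02  0.01  0.02]
```

```bash
sed -i 's/C=np.array.*/C=np.array([.46363,.27097])/' rd.py
python3 - <<'E'
import json;from h import *
L=json.load(open("log.json"));C=np.array([.46363,.27097]);o=[];pw=0
for e in L:
    d=np.array(e[6:8])-C;a=np.degrees(np.arctan2(d[1],d[0]));w=(117.35-a+90)%360-90
    while w<pw-40:w+=360
    pw=w;r=np.hypot(*d);F=np.array(e[8:10]);e[0]=w;e[1]=-float(F@[d[1],-d[0]]/r);e[2]=float(F@d/r);e[3]=r*1000;print(round(w,1),round(e[1],2),round(e[2],2))
json.dump(L,open("log.json","w"))
E
python3 -m handwheel '[{"dp":[-0.048,-0.007,0.001],"spin":0,"jaw":1},{"dp":[-0.048,-0.010,0.001],"spin":0,"jaw":1},{"dp":[-0.047,-0.014,0.001],"spin":0,"jaw":1},{"dp":[-0.046,-0.017,0.001],"spin":0,"jaw":1},{"dp":[-0.045,-0.020,0.001],"spin":0,"jaw":1}]' >/dev/null
python3 -m handwheel '[{"dp":[0,0,0],"spin":0,"jaw":1},{"dp":[0,0,0],"spin":0,"jaw":1}]' >/dev/null; python3 rd.py
python3 -m handwheel '[{"dp":[0,0,0],"spin":0,"jaw":1}]' >/dev/null; python3 rd.py
python3 -m handwheel '[{"dp":[-0.043,-0.023,0.001],"spin":0,"jaw":1},{"dp":[-0.041,-0.026,0.001],"spin":0,"jaw":1},{"dp":[-0.039,-0.029,0.001],"spin":0,"jaw":1},{"dp":[-0.037,-0.032,0.001],"spin":0,"jaw":1},{"dp":[-0.035,-0.034,0.001],"spin":0,"jaw":1}]' >/dev/null
python3 -m handwheel '[{"dp":[0,0,0],"spin":0,"jaw":1},{"dp":[0,0,0],"spin":0,"jaw":1}]' >/dev/null; python3 rd.py
python3 -m handwheel '[{"dp":[0,0,0],"spin":0,"jaw":1}]' >/dev/null; python3 rd.py
python3 -m handwheel '[{"dp":[-0.033,-0.036,0.001],"spin":0,"jaw":1},{"dp":[-0.030,-0.039,0.001],"spin":0,"jaw":1},{"dp":[-0.027,-0.041,0.001],"spin":0,"jaw":1},{"dp":[-0.024,-0.042,0.001],"spin":0,"jaw":1},{"dp":[-0.021,-0.044,0.001],"spin":0,"jaw":1}]' >/dev/null
python3 -m handwheel '[{"dp":[0,0,0],"spin":0,"jaw":1},{"dp":[0,0,0],"spin":0,"jaw":1}]' >/dev/null; python3 rd.py
python3 -m handwheel '[{"dp":[0,0,0],"spin":0,"jaw":1}]' >/dev/null; python3 rd.py
```

```text
2.8 -3.23 -2.05
18.6 6.08 -2.73
19.4 3.67 -1.83
19.4 3.19 -2.39
38.1 6.27 -3.49
39.0 3.1 -2.6
58.3 4.62 -3.14
77.4 3.96 -3.49
96.5 4.04 -2.45
115.8 5.93 -2.01
136.0 4.33 -1.34
156.6 5.36 1.11
177.2 3.89 1.06
197.9 4.75 2.82
198.0 4.87 2.8
218.6 4.03 2.08
218.7 3.22 2.96
239.0 4.56 2.04
239.0 3.95 3.11
259.3 4.28 1.51
259.3 3.99 3.07
279.5 4.55 0.56
279.5 3.98 1.14
299.5 3.96 0.73
299.4 4.56 0.29
t 26.58 wound 319.5 drag 3.87 radial -1.43 r 35.08 z 188.4 Fz 6.0
t 26.67 wound 319.4 drag 5.10 radial 0.21 r 35.09 z 188.3 Fz 5.8
t 27.25 wound 339.3 drag 3.93 radial -2.14 r 35.08 z 188.1 Fz 6.3
t 27.33 wound 339.3 drag 4.40 radial -1.89 r 35.08 z 188.1 Fz 6.9
t 27.92 wound 359.1 drag 4.47 radial -1.38 r 35.05 z 187.8 Fz 7.1
t 28.00 wound 359.1 drag 3.56 radial -2.41 r 35.06 z 187.8 Fz 7.0
```

```bash
python3 -m handwheel '[{"dp":[-0.018,-0.045,0.001],"spin":0,"jaw":1},{"dp":[-0.015,-0.047,0.001],"spin":0,"jaw":1},{"dp":[-0.012,-0.047,0.001],"spin":0,"jaw":1},{"dp":[-0.008,-0.048,0.001],"spin":0,"jaw":1},{"dp":[-0.005,-0.049,0.001],"spin":0,"jaw":1}]' >/dev/null
python3 -m handwheel '[{"dp":[0,0,0],"spin":0,"jaw":1},{"dp":[0,0,0],"spin":0,"jaw":1}]' >/dev/null; python3 rd.py
python3 -m handwheel '[{"dp":[0,0,0],"spin":0,"jaw":1}]' >/dev/null; python3 rd.py
python3 -m handwheel '[{"dp":[-0.002,-0.049,0.001],"spin":0,"jaw":1},{"dp":[0.002,-0.049,0.001],"spin":0,"jaw":1},{"dp":[0.005,-0.049,0.001],"spin":0,"jaw":1},{"dp":[0.009,-0.048,0.001],"spin":0,"jaw":1},{"dp":[0.012,-0.047,0.001],"spin":0,"jaw":1}]' >/dev/null
python3 -m handwheel '[{"dp":[0,0,0],"spin":0,"jaw":1},{"dp":[0,0,0],"spin":0,"jaw":1}]' >/dev/null; python3 rd.py
python3 -m handwheel '[{"dp":[0,0,0],"spin":0,"jaw":1}]' >/dev/null; python3 rd.py
python3 -m handwheel '[{"dp":[0.015,-0.046,0.001],"spin":0,"jaw":1},{"dp":[0.018,-0.045,0.001],"spin":0,"jaw":1},{"dp":[0.022,-0.044,0.001],"spin":0,"jaw":1},{"dp":[0.025,-0.042,0.001],"spin":0,"jaw":1},{"dp":[0.027,-0.040,0.001],"spin":0,"jaw":1}]' >/dev/null
python3 -m handwheel '[{"dp":[0,0,0],"spin":0,"jaw":1},{"dp":[0,0,0],"spin":0,"jaw":1}]' >/dev/null; python3 rd.py
python3 -m handwheel '[{"dp":[0,0,0],"spin":0,"jaw":1}]' >/dev/null; python3 rd.py
```

```text
t 28.58 wound 378.8 drag 3.86 radial -2.31 r 35.04 z 187.5 Fz 7.0
t 28.67 wound 378.7 drag 4.12 radial -2.58 r 35.06 z 187.5 Fz 6.9
t 29.25 wound 398.4 drag 4.22 radial -3.64 r 35.04 z 187.2 Fz 6.6
t 29.33 wound 398.4 drag 2.90 radial -2.91 r 35.04 z 187.3 Fz 7.0
t 29.92 wound 417.6 drag 3.29 radial -4.03 r 35.04 z 187.0 Fz 8.1
t 30.00 wound 417.6 drag 4.07 radial -3.32 r 35.05 z 187.0 Fz 6.9
```

```bash
python3 -m handwheel '[{"dp":[0.030,-0.038,0.001],"spin":0,"jaw":1},{"dp":[0.033,-0.036,0.001],"spin":0,"jaw":1},{"dp":[0.035,-0.034,0.001],"spin":0,"jaw":1},{"dp":[0.038,-0.031,0.001],"spin":0,"jaw":1},{"dp":[0.040,-0.029,0.001],"spin":0,"jaw":1}]' >/dev/null
python3 -m handwheel '[{"dp":[0,0,0],"spin":0,"jaw":1},{"dp":[0,0,0],"spin":0,"jaw":1}]' >/dev/null; python3 rd.py
python3 -m handwheel '[{"dp":[0,0,0],"spin":0,"jaw":1}]' >/dev/null; python3 rd.py
python3 -m handwheel '[{"dp":[0.042,-0.026,0.001],"spin":0,"jaw":1},{"dp":[0.043,-0.023,0.001],"spin":0,"jaw":1},{"dp":[0.045,-0.020,0.001],"spin":0,"jaw":1},{"dp":[0.046,-0.017,0.001],"spin":0,"jaw":1},{"dp":[0.047,-0.013,0.001],"spin":0,"jaw":1}]' >/dev/null
python3 -m handwheel '[{"dp":[0,0,0],"spin":0,"jaw":1},{"dp":[0,0,0],"spin":0,"jaw":1}]' >/dev/null; python3 rd.py
python3 -m handwheel '[{"dp":[0,0,0],"spin":0,"jaw":1}]' >/dev/null; python3 rd.py
python3 -m handwheel '[{"dp":[0.048,-0.010,0.001],"spin":0,"jaw":1},{"dp":[0.048,-0.007,0.001],"spin":0,"jaw":1},{"dp":[0.049,-0.003,0.001],"spin":0,"jaw":1},{"dp":[0.049,0,0.001],"spin":0,"jaw":1},{"dp":[0.049,0.004,0.001],"spin":0,"jaw":1}]' >/dev/null
python3 -m handwheel '[{"dp":[0,0,0],"spin":0,"jaw":1},{"dp":[0,0,0],"spin":0,"jaw":1}]' >/dev/null; python3 rd.py
python3 -m handwheel '[{"dp":[0,0,0],"spin":0,"jaw":1}]' >/dev/null; python3 rd.py
```

```text
t 30.58 wound 436.9 drag 4.29 radial -2.93 r 35.03 z 186.7 Fz 6.7
t 30.67 wound 436.8 drag 4.21 radial -3.16 r 35.06 z 186.7 Fz 6.4
t 31.25 wound 456.1 drag 4.60 radial -2.52 r 35.05 z 186.5 Fz 5.4
t 31.33 wound 456.1 drag 5.10 radial -1.60 r 35.04 z 186.5 Fz 4.6
t 31.92 wound 475.6 drag 5.28 radial -0.13 r 35.00 z 186.3 Fz 2.7
t 32.00 wound 475.6 drag 6.52 radial -0.83 r 35.01 z 186.3 Fz 3.4
```

```bash
python3 -m handwheel '[{"dp":[0.048,0.007,0.001],"spin":0,"jaw":1},{"dp":[0.048,0.010,0.001],"spin":0,"jaw":1},{"dp":[0.047,0.014,0.001],"spin":0,"jaw":1},{"dp":[0.046,0.017,0.001],"spin":0,"jaw":1},{"dp":[0.045,0.020,0.001],"spin":0,"jaw":1}]' >/dev/null
python3 -m handwheel '[{"dp":[0,0,0],"spin":0,"jaw":1},{"dp":[0,0,0],"spin":0,"jaw":1}]' >/dev/null; python3 rd.py
python3 -m handwheel '[{"dp":[0,0,0],"spin":0,"jaw":1}]' >/dev/null; python3 rd.py
python3 -m handwheel '[{"dp":[0.043,0.023,0.001],"spin":0,"jaw":1},{"dp":[0.041,0.026,0.001],"spin":0,"jaw":1},{"dp":[0.039,0.029,0.001],"spin":0,"jaw":1},{"dp":[0.037,0.032,0.001],"spin":0,"jaw":1},{"dp":[0.035,0.034,0.001],"spin":0,"jaw":1}]' >/dev/null
python3 -m handwheel '[{"dp":[0,0,0],"spin":0,"jaw":1},{"dp":[0,0,0],"spin":0,"jaw":1}]' >/dev/null; python3 rd.py
python3 -m handwheel '[{"dp":[0,0,0],"spin":0,"jaw":1}]' >/dev/null; python3 rd.py
python3 -m handwheel '[{"dp":[0,0,0],"spin":0,"jaw":1}]' >/dev/null; python3 rd.py
```

```text
t 32.58 wound 495.8 drag 5.09 radial 0.75 r 35.01 z 186.1 Fz 1.6
t 32.67 wound 495.8 drag 4.66 radial 0.15 r 35.00 z 186.0 Fz 2.6
t 33.25 wound 515.7 drag 6.80 radial 3.42 r 34.95 z 185.8 Fz -0.4
t 33.33 wound 515.8 drag 6.34 radial 2.08 r 34.95 z 185.8 Fz -0.1
t 33.42 wound 515.7 drag 4.92 radial 2.53 r 34.97 z 185.8 Fz 0.2
```

```bash
python3 -m handwheel '[{"dp":[0.033,0.036,0.001],"spin":0,"jaw":1},{"dp":[0.030,0.039,0.001],"spin":0,"jaw":1},{"dp":[0.027,0.041,0.001],"spin":0,"jaw":1},{"dp":[0.024,0.042,0.001],"spin":0,"jaw":1},{"dp":[0.021,0.044,0.001],"spin":0,"jaw":1}]' >/dev/null
python3 -m handwheel '[{"dp":[0,0,0],"spin":0,"jaw":1},{"dp":[0,0,0],"spin":0,"jaw":1}]' >/dev/null; python3 rd.py
python3 -m handwheel '[{"dp":[0,0,0],"spin":0,"jaw":1}]' >/dev/null; python3 rd.py
python3 -m handwheel '[{"dp":[0,0,0],"spin":0,"jaw":1}]' >/dev/null; python3 rd.py
python3 -m handwheel '[{"dp":[0.018,0.045,0.001],"spin":0,"jaw":1},{"dp":[0.015,0.047,0.001],"spin":0,"jaw":1},{"dp":[0.012,0.047,0.001],"spin":0,"jaw":1},{"dp":[0.008,0.048,0.001],"spin":0,"jaw":1},{"dp":[0.005,0.049,0.001],"spin":0,"jaw":1}]' >/dev/null
python3 -m handwheel '[{"dp":[0,0,0],"spin":0,"jaw":1},{"dp":[0,0,0],"spin":0,"jaw":1}]' >/dev/null; python3 rd.py
python3 -m handwheel '[{"dp":[0,0,0],"spin":0,"jaw":1}]' >/dev/null; python3 rd.py
python3 -m handwheel '[{"dp":[0,0,0],"spin":0,"jaw":1}]' >/dev/null; python3 rd.py
```

```text
t 34.00 wound 536.3 drag 6.60 radial 3.36 r 34.95 z 185.5 Fz -1.5
t 34.08 wound 536.3 drag 6.19 radial 3.91 r 34.95 z 185.5 Fz -1.5
t 34.17 wound 536.3 drag 6.87 radial 3.37 r 34.95 z 185.5 Fz -1.2
t 34.75 wound 556.8 drag 7.82 radial 3.59 r 34.95 z 185.2 Fz -2.2
t 34.83 wound 556.8 drag 7.82 radial 3.36 r 35.00 z 185.2 Fz -0.4
t 34.92 wound 556.8 drag 7.58 radial 3.39 r 35.02 z 185.2 Fz -0.9
```

```bash
python3 -m handwheel '[{"dp":[0.002,0.049,0.001],"spin":0,"jaw":1},{"dp":[-0.002,0.049,0.001],"spin":0,"jaw":1},{"dp":[-0.005,0.049,0.001],"spin":0,"jaw":1},{"dp":[-0.009,0.048,0.001],"spin":0,"jaw":1},{"dp":[-0.012,0.047,0.001],"spin":0,"jaw":1}]' >/dev/null
python3 -m handwheel '[{"dp":[0,0,0],"spin":0,"jaw":1},{"dp":[0,0,0],"spin":0,"jaw":1}]' >/dev/null; python3 rd.py
python3 -m handwheel '[{"dp":[0,0,0],"spin":0,"jaw":1}]' >/dev/null; python3 rd.py
python3 -m handwheel '[{"dp":[0,0,0],"spin":0,"jaw":1}]' >/dev/null; python3 rd.py
python3 -m handwheel '[{"dp":[-0.015,0.046,0.001],"spin":0,"jaw":1},{"dp":[-0.018,0.045,0.001],"spin":0,"jaw":1},{"dp":[-0.022,0.044,0.001],"spin":0,"jaw":1},{"dp":[-0.025,0.042,0.001],"spin":0,"jaw":1},{"dp":[-0.027,0.040,0.001],"spin":0,"jaw":1}]' >/dev/null
python3 -m handwheel '[{"dp":[0,0,0],"spin":0,"jaw":1},{"dp":[0,0,0],"spin":0,"jaw":1}]' >/dev/null; python3 rd.py
python3 -m handwheel '[{"dp":[0,0,0],"spin":0,"jaw":1}]' >/dev/null; python3 rd.py
python3 -m handwheel '[{"dp":[0,0,0],"spin":0,"jaw":1}]' >/dev/null; python3 rd.py
cat > kink.py <<'E'
import json;from h import *
L=np.array(json.load(open("log.json")));L=L[(L[:,0]>10)&(abs(L[:,1]-6.2)>-1)]
L=np.delete(L,[0,3],0) # moving reads
w,f=np.radians(L[:,0]),L[:,1]
best=[]
for lo in (190,300,360):
  m=w>np.radians(lo);W,Fm=w[m],f[m]
  for name,nb in (("flat",1),("tilt",2)):
    r=[]
    for c in np.arange(400,560,2.):
      cr=np.radians(c);x=W-cr
      up=np.clip(x,0,np.pi/2);kn=np.clip(x-np.pi/2,0,np.pi/2)*(1/(np.pi/2))
      A=np.c_[np.ones_like(W),up]if nb==1 else np.c_[np.ones_like(W),up,W-W.mean()]
      k,_,_,_=np.linalg.lstsq(A,Fm-kn,rcond=None);e=Fm-kn-A@k
      r.append((e@e,c,k[1],k[0]))
    r=np.array(r);i=r[:,0].argmin();s2=r[i,0]/len(W);ok=r[r[:,0]<r[i,0]+s2*2]
    print(lo,name,"contact",r[i,1],"slope",r[i,2].round(2),"base",r[i,3].round(2),"rms",np.sqrt(s2).round(2),"range",ok[:,1].min(),ok[:,1].max())
E
python3 kink.py
```

```text
t 35.50 wound 577.2 drag 7.50 radial 2.63 r 35.08 z 184.9 Fz -0.0
t 35.58 wound 577.2 drag 7.67 radial 2.46 r 35.04 z 184.9 Fz 0.4
t 35.67 wound 577.2 drag 7.65 radial 2.82 r 35.07 z 184.9 Fz -1.5
t 36.25 wound 597.2 drag 8.96 radial 1.85 r 35.13 z 184.6 Fz 0.4
t 36.33 wound 597.3 drag 8.14 radial 2.52 r 35.12 z 184.6 Fz 1.2
t 36.42 wound 597.2 drag 8.11 radial 2.04 r 35.12 z 184.6 Fz 0.2
190 flat contact 462.0 slope 2.1 base 4.2 rms 0.58 range 444.0 470.0
190 tilt contact 462.0 slope 2.04 base 4.23 rms 0.58 range 444.0 470.0
300 flat contact 462.0 slope 2.11 base 4.19 rms 0.62 range 440.0 470.0
300 tilt contact 464.0 slope 1.72 base 4.46 rms 0.61 range 442.0 494.0
360 flat contact 460.0 slope 2.11 base 4.15 rms 0.64 range 432.0 470.0
360 tilt contact 496.0 slope 0.8 base 5.47 rms 0.55 range 400.0 532.0
```

```bash
python3 -m handwheel '[{"dp":[-0.030,0.038,0.001],"spin":0,"jaw":1},{"dp":[-0.033,0.036,0.001],"spin":0,"jaw":1},{"dp":[-0.035,0.034,0.001],"spin":0,"jaw":1},{"dp":[-0.038,0.031,0.001],"spin":0,"jaw":1},{"dp":[-0.040,0.029,0.001],"spin":0,"jaw":1}]' >/dev/null
python3 -m handwheel '[{"dp":[0,0,0],"spin":0,"jaw":1},{"dp":[0,0,0],"spin":0,"jaw":1}]' >/dev/null; python3 rd.py
for i in 1 2 3 4; do python3 -m handwheel '[{"dp":[0,0,0],"spin":0,"jaw":1}]' >/dev/null; python3 rd.py; done
python3 kink.py
```

```text
t 37.00 wound 617.0 drag 8.59 radial 0.26 r 35.15 z 184.3 Fz 1.8
t 37.08 wound 617.0 drag 8.60 radial 0.83 r 35.17 z 184.3 Fz 1.7
t 37.17 wound 617.0 drag 8.15 radial -0.39 r 35.16 z 184.3 Fz 2.3
t 37.25 wound 617.0 drag 9.27 radial 0.98 r 35.16 z 184.3 Fz 1.6
t 37.33 wound 617.0 drag 8.74 radial 0.18 r 35.16 z 184.3 Fz 1.6
190 flat contact 464.0 slope 2.21 base 4.2 rms 0.57 range 454.0 472.0
190 tilt contact 466.0 slope 2.1 base 4.29 rms 0.57 range 456.0 474.0
300 flat contact 464.0 slope 2.22 base 4.19 rms 0.61 range 452.0 472.0
300 tilt contact 466.0 slope 1.69 base 4.61 rms 0.59 range 452.0 496.0
360 flat contact 464.0 slope 2.23 base 4.17 rms 0.62 range 450.0 472.0
360 tilt contact 406.0 slope -0.01 base 5.89 rms 0.53 range 400.0 514.0
```

```bash
python3 -m handwheel '[{"dp":[-0.042,0.026,0.001],"spin":0,"jaw":1},{"dp":[-0.043,0.023,0.001],"spin":0,"jaw":1},{"dp":[-0.045,0.020,0.001],"spin":0,"jaw":1},{"dp":[-0.046,0.017,0.001],"spin":0,"jaw":1},{"dp":[-0.047,0.013,0.001],"spin":0,"jaw":1}]' >/dev/null
python3 -m handwheel '[{"dp":[0,0,0],"spin":0,"jaw":1},{"dp":[0,0,0],"spin":0,"jaw":1}]' >/dev/null; python3 rd.py
for i in 1 2 ; do python3 -m handwheel '[{"dp":[0,0,0],"spin":0,"jaw":1}]' >/dev/null; python3 rd.py; done
python3 kink.py | head -3
```

```text
t 37.92 wound 636.5 drag 8.86 radial 0.04 r 35.16 z 184.0 Fz 3.7
t 38.00 wound 636.4 drag 8.50 radial -0.51 r 35.15 z 184.0 Fz 2.5
t 38.08 wound 636.4 drag 8.88 radial -0.88 r 35.17 z 184.0 Fz 2.8
190 flat contact 464.0 slope 2.22 base 4.2 rms 0.56 range 456.0 472.0
190 tilt contact 466.0 slope 2.1 base 4.3 rms 0.56 range 458.0 474.0
300 flat contact 464.0 slope 2.23 base 4.19 rms 0.59 range 454.0 472.0
```

```bash
python3 -m handwheel '[{"dp":[-0.048,0.010,0.001],"spin":0,"jaw":1},{"dp":[-0.048,0.007,0.001],"spin":0,"jaw":1},{"dp":[0,0,0],"spin":0,"jaw":1},{"dp":[0,0,0],"spin":0,"jaw":1}]' >/dev/null; python3 rd.py
python3 -m handwheel '[{"dp":[0,0,0],"spin":0,"jaw":0.65},{"dp":[0,0,0],"spin":0,"jaw":0.65},{"dp":[0,0,0],"spin":0,"jaw":0.65},{"dp":[0,0,0],"spin":0,"jaw":0.65}]' | sed -n '2p;4,6p'
```

```text
t 38.42 wound 644.1 drag 8.93 radial -0.61 r 35.16 z 183.9 Fz 4.5
eef_pos: [0.4292, 0.2662, 0.1837]
ft_force: [0.7, -0.8, 0.4]
opening: 0.03
gripper_force: 0.0
```

```bash
python3 -m handwheel '[{"dp":[0,0,-0.2],"spin":0,"jaw":0.65},{"dp":[0,0,-0.4],"spin":0,"jaw":0.65},{"dp":[0,0,-0.6],"spin":0,"jaw":0.65},{"dp":[0,0,-0.6],"spin":0,"jaw":0.65},{"dp":[0,0,-0.5],"spin":0,"jaw":0.65}]' | sed -n '2p;4,5p'
python3 -m handwheel '[{"dp":[0.3,0,-0.3],"spin":0,"jaw":0.65},{"dp":[0.6,0,0],"spin":0,"jaw":0.65},{"dp":[0.7,0,0],"spin":0,"jaw":0.65},{"dp":[0.7,0,0],"spin":0,"jaw":0.65},{"dp":[0.7,0,0],"spin":0,"jaw":0.65}]' | sed -n '2p;4,5p'
python3 -m handwheel '[{"dp":[0.7,0,0],"spin":0,"jaw":0.65},{"dp":[0.6,0,0],"spin":0,"jaw":0.65},{"dp":[0.3,0,0],"spin":0,"jaw":0.65},{"dp":[0,0,0],"spin":0,"jaw":0.65}]' | sed -n '2p;4,5p'
python3 - <<'E'
from h import *
s=env.read_camera("side")[145:235,175:265];t=env.read_camera("top")[205:275,150:220]
r=lambda i:cv2.resize(i,(400,400),interpolation=cv2.INTER_CUBIC)
cv2.imwrite("pics/c8.png",np.hstack([r(t),r(s)]))
C=[.4636,.271]
for a in (181,193,205): print(a,proj("side",[C[0]+.035*np.cos(np.radians(a)),C[1]+.035*np.sin(np.radians(a)),.2])-[175,145])
E
```

```text
eef_pos: [0.4298, 0.2661, 0.3022]
ft_force: [-0.1, 0.1, -0.3]
opening: 0.0301
eef_pos: [0.4386, 0.1151, 0.3151]
ft_force: [2.0, -0.3, -0.0]
opening: 0.0297
eef_pos: [0.4436, 0.0341, 0.3154]
ft_force: [0.8, 0.6, -0.1]
opening: 0.0297
181 [20.52056801 19.79900464]
193 [21.55467937 20.3114788 ]
205 [22.94715901 20.72906322]
```

View pics/c8.png

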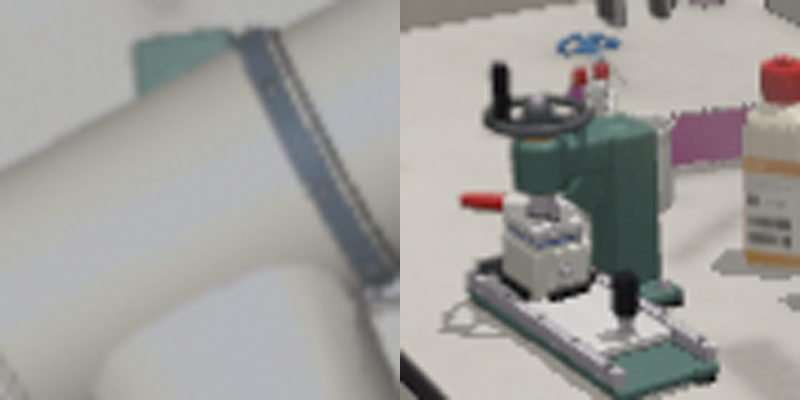

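The side view shows the sled home, the cell upright in its nest and the platen down on its cover. The crank stands where I left it, at about crop (500,90), and the gripper is clear. I'm handing the job in.

```bash
python3 -c "
from station import env
print(env.job_done(), env.sense()['time_s'])"
```

```text
the job is handed in; nothing more can be done
the job is handed in; nothing more can be done
```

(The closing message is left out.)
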